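Load control cartridges slug end down into the rocker dock

ROBOT

A 6-joint arm with a two-finger parallel gripper is mounted at the origin on a cart in front of the work surface, level with it; the furniture and walls round the work are solid. World frame = base frame: x ahead of the robot, y to its left, z up, the work surface at z = 0. Lengths are in m, angles in rad, forces in N, time in s.
With the tool pointing down it reaches from about 0.35 to 0.975 m from the base axis. Payload 4.9 kg.
Tool frame: the origin (TCP) lies between the finger pads; the fingertips stand 19 mm ahead of it and the grasp point (between the pads) is the TCP; z points along the fingers, y is the line along which they close (so a half turn about z gives the same grasp; the last joint's range is limited). The gripper opens to 85 mm and grips with 20 to 120 N. Pads are 22 mm wide; open, the fingers measure 114 mm over their backs; the gripper's body (76 mm by 85 mm) begins 54 mm behind the grasp point. The pads swing forward as they close: fully open they stand 13 mm farther back than shut.
Start: joints at [1.124, 0.053, 1.613, -0, 1.476, -0.119], TCP at [0.201, 0.592, 0.25] pointing down, gripper open.
Joint ranges: [-3.01, 3.01], [-1.01, 2.22], [0.06, 2.58], [-1.02, 4.17], [0.09, 2.62], [-3.14, 3.14]. Speed limits (rad/s): [2.57, 2.57, 3.14, 3.14, 3.14, 3.14].

INTERFACE

Orientations are given as a rotation vector (axis times angle).
In Python, from station import ctrl gives the robot as it stands. The module is installed in compiled form; this text tells all that it offers.
- The arm moves only by the tool servo_tool, never from a script. Its argument "increments" is a list that holds one entry, the list of rows, each a list of 5 numbers: the finger opening in cm, from 0 to 8.54, then the shift along the tool's x, y, z in cm, then the turn about the tool's z in degrees. A call has 1 to 5 rows; each row is the pose to reach, as a shift and turn from the pose commanded when the call began, along the tool's axes at that moment; what a row does not reach only later rows make up. A row lasts 1/10 s, in which the tool goes at most 50 mm and 8.59 degrees, less where a joint would pass 70% of its speed; a pose out of reach is approached as far as the arm can. A call with a gripper value outside its range is refused whole. The fingers move at their own pace and stop on an object; "newtons" is the grip in N (left out, the last holds). Time passes only in rows, so rows that repeat a pose let the fingers close. It gives the time, the measured TCP pose, the force, the opening and the grip force at its end, in the units of the state.
- ctrl.get_obs(): the state, without advancing time (a new reading comes with each control period).
- ctrl.get_image(name): name is "scene" or "top" or "wrist"; returns a dict with "img" (480x640x3 uint8, red, green, blue), "fx", "fy", "cx", "cy" (pixels), "rvec" (rotation vector, rad) and "tvec" (3), from world to camera coordinates, as OpenCV has them; the wrist camera has in their place "mount" (4x4, takes a point from camera to tool coordinates, whose origin is the TCP and whose axes are the flange's). Camera axes: x right, y down, z forward; pixel columns grow to the right and rows downward; lengths in m; the calibration is good to about 2 mm. A picture is of the moment at which its call begins: read the wrist's pose just before it. There is no depth.
- ctrl.finish_job(): hands the job in; it is judged then, once.
The state is a dict: "t": time; "q": joint angles; "dq": joint speeds; "effort": joint torques, N m; "tool_pos": TCP position; "tool_rot": TCP orientation; "contact_force": force on the tool from outside, world axes, zero at the start; "wrist_torque": the same for the moment, N m; "opening": finger opening in m; "grip_force": force on a finger pad.
Only numpy, scipy, OpenCV 4.12 (cv2) and the standard library are available. Lean on these libraries where they do the work, as an engineer would, in place of code of your own. Each camera call takes 0.05 s, during which the arm holds its last target. There are 200 camera calls.

TASK

Open the rocker dock (pull its sprung knob up, turn it to the other notch and let it snap down, which draws the keeper rail back) and lay every control cartridge from the desk in a tray of its own: lift each by its swivel tab, see by its tilt which end hides the heavy steel slug, and set it down with that heavy end at the keeper rail, so that the tray tips down on the rail side. When all are in, pull the knob, turn it back and let it snap into its first notch so that the rail covers the heavy ends; leave the bottle, the mouse and the pen where they are.

Things in the scene. Friction and masses are not known exactly. Their poses are not given: they have to be found in the camera images.
- cart_1: Control cartridge (None if absent). White plastic brick 96 x 34 x 24 mm (x, y, z), a grey band near each end, 0.16 kg; origin at the centre of its underside, x along its length. Both ends look alike, but a 90 g slug sits hidden at one end, which one varies; centre of mass 15 to 20 mm off the middle. It lies flat on the desk at a yaw of 0.4 to 2.75 rad. Lift it by its grey swivel tab.
- cart_2: Control cartridge like cart_1 (None if absent). White plastic brick 96 x 34 x 24 mm (x, y, z), a grey band near each end, 0.16 kg; origin at the centre of its underside, x along its length. Heavy end unknown, may differ from cart_1. Grey swivel tab on top.
- cart_3: Control cartridge like cart_1 (None if absent). White plastic brick 96 x 34 x 24 mm (x, y, z), a grey band near each end, 0.16 kg; origin at the centre of its underside, x along its length. Heavy end unknown, may differ from cart_1. Grey swivel tab on top.
- cart_4: Control cartridge like cart_1 (None if absent). White plastic brick 96 x 34 x 24 mm (x, y, z), a grey band near each end, 0.16 kg; origin at the centre of its underside, x along its length. Heavy end unknown, may differ from cart_1. Grey swivel tab on top.
- cart_1_tab (a joint): Swivel of cart_1's tab about the cartridge's y axis, -0.4 to 0.4 rad, stiff enough to stand. Tab: 26 mm (x) by 12 mm (y: grip across this), 28 (pivot) to 62 mm above the underside; lugs beside its foot reach 34 mm. Hung by a tab held upright, the heavy end swings down to the stop: positive = the +x end hangs lower, negative = the -x end.
- cart_2_tab (a joint): Swivel of cart_2's tab about the cartridge's y axis, -0.4 to 0.4 rad, stiff enough to stand. Tab: 26 mm (x) by 12 mm (y: grip across this), 28 (pivot) to 62 mm above the underside; lugs beside its foot reach 34 mm. Hung by a tab held upright, the heavy end swings down to the stop: positive = the +x end hangs lower, negative = the -x end.
- cart_3_tab (a joint): Swivel of cart_3's tab about the cartridge's y axis, -0.4 to 0.4 rad, stiff enough to stand. Tab: 26 mm (x) by 12 mm (y: grip across this), 28 (pivot) to 62 mm above the underside; lugs beside its foot reach 34 mm. Hung by a tab held upright, the heavy end swings down to the stop: positive = the +x end hangs lower, negative = the -x end.
- cart_4_tab (a joint): Swivel of cart_4's tab about the cartridge's y axis, -0.4 to 0.4 rad, stiff enough to stand. Tab: 26 mm (x) by 12 mm (y: grip across this), 28 (pivot) to 62 mm above the underside; lugs beside its foot reach 34 mm. Hung by a tab held upright, the heavy end swings down to the stop: positive = the +x end hangs lower, negative = the -x end.
- dock: Fixed grey base 150 x 312 mm, 8 mm thick, turned up to 0.1 rad. Origin on the desk under the middle of the 4 trays; x away from the robot, y left. Plate x -86 to 64, y -190 to 122 mm. Trays lie along x, 58 mm apart in y; keeper rail along y on their robot side (-x). White cheek 46 mm high at the left end, white knob housing 86 x 60 x 46 mm at the right, centred at (-43, -157) mm.
- tray_1_floor (a point): Middle of the floor of tray_1, leftmost aluminium tray, 30 mm above the desk when level; axes as the tray's (x away from the robot). Inside 110 mm along x by 38 mm across y, walls 7 mm above the floor. A cartridge lies flat in it lengthwise, not on a wall, its origin within a few mm of here.
- tray_1 (a joint): Rocking of tray_1 about its axle across the middle, 24 mm above the desk, -0.2 to 0.2 rad. Weakly sprung level (0) when empty; a cartridge's heavy end tips it to a stop, and it slides down the slippery tray to the end wall. Positive = the end at the keeper rail (dock's -x) is down.
- tray_2_floor (a point): Middle of the floor of tray_2, second from the left aluminium tray, 30 mm above the desk when level; axes as the tray's (x away from the robot). Inside 110 mm along x by 38 mm across y, walls 7 mm above the floor. A cartridge lies flat in it lengthwise, not on a wall, its origin within a few mm of here.
- tray_2 (a joint): Rocking of tray_2 about its axle across the middle, 24 mm above the desk, -0.2 to 0.2 rad. Weakly sprung level (0) when empty; a cartridge's heavy end tips it to a stop, and it slides down the slippery tray to the end wall. Positive = the end at the keeper rail (dock's -x) is down.
- tray_3_floor (a point): Middle of the floor of tray_3, third from the left aluminium tray, 30 mm above the desk when level; axes as the tray's (x away from the robot). Inside 110 mm along x by 38 mm across y, walls 7 mm above the floor. A cartridge lies flat in it lengthwise, not on a wall, its origin within a few mm of here.
- tray_3 (a joint): Rocking of tray_3 about its axle across the middle, 24 mm above the desk, -0.2 to 0.2 rad. Weakly sprung level (0) when empty; a cartridge's heavy end tips it to a stop, and it slides down the slippery tray to the end wall. Positive = the end at the keeper rail (dock's -x) is down.
- tray_4_floor (a point): Middle of the floor of tray_4, rightmost aluminium tray, 30 mm above the desk when level; axes as the tray's (x away from the robot). Inside 110 mm along x by 38 mm across y, walls 7 mm above the floor. A cartridge lies flat in it lengthwise, not on a wall, its origin within a few mm of here.
- tray_4 (a joint): Rocking of tray_4 about its axle across the middle, 24 mm above the desk, -0.2 to 0.2 rad. Weakly sprung level (0) when empty; a cartridge's heavy end tips it to a stop, and it slides down the slippery tray to the end wall. Positive = the end at the keeper rail (dock's -x) is down.
- rail_middle (a point): Middle of the keeper rail, a steel bar 14 mm wide (x), 246 mm long (y), 50 to 58 mm above the desk. Knob in shut notch: it overhangs the trays' robot-side ends (dock x = -38 mm), nothing can go in or out. Open notch: drawn 30 mm toward the robot, clear of the trays. It closes over cartridge ends that are down and is blocked by one that is up.
- selector (a joint): Turn of the knob about its vertical axis (rad, positive anticlockwise from above); it drives the rail. 0 = shut notch (start), 1.2 = open notch; end stops just beyond both, play 0.05 rad.
- knob (a joint): Pull of the knob straight up, 0 to 0.013 m; 0 = snapped down in a notch. It turns freely above 0.0075; let go between notches it rests near 0.0075 and does not snap down. Spring 4 N at 0, 10 N at full pull.
- knob_grip (a point): Middle of the knob's black grip bar, on its turning axis, 68 mm above the desk when down. Bar 46 mm along this point's x, 14 mm thick across its y (grip across y), from 18 mm below to 12 mm above this point, its foot 4 mm above the housing top (46 mm above the desk). Bar at -0.6 rad from the dock's x in the shut notch, +0.6 rad in the open one.
- reagent_bottle: Bystander: square white bottle 44 x 44 x 83 mm standing on the desk at the left; origin at the centre of its underside.
- mouse: Bystander: computer mouse 114 x 61 x 41 mm to the right of the dock; origin at the centre of its underside.
- ball_pen: Bystander: blue pen 140 mm long, lying at the front right; origin at the centre of its underside.

How it is judged:
By the outcome, as a careful person would: the job done as asked, in the order asked, and still so for the second after the job is handed in, with the robot touching nothing.
Of cart_1, cart_2, cart_3, cart_4 only 3 to 4 are there at a start; the rules pass over those that are not, and their reading is None.
At some moment in a run one of cart_1, cart_2, cart_3, cart_4 may be knocked a few centimetres aside while the robot is not near it.
Once in a run the grip may slacken for a moment while it holds something.
It also fails if it takes over 210 s, if anything falls off the work surface, if the arm or the gripper's body presses on something with over 40 N, if the wrist force passes 120 N, or if a joint passes its speed limit or range.

## Working session

There is one attempt and no reset: what is moved stays moved. The work goes in short steps, Python scripts to look and compute and a tool call to move; the robot and the scene stay as the last step left them, time stands still between calls to the robot, and variables do not carry over. Pictures are saved under pics/ and viewed, at most 14 in all, crops included, and the job is handed in when it is done.

Besides the shell and the picture viewer there is one more tool, called after ">>>" by a JSON object that holds its "api" and its "payload". servo_tool: Moves the arm, as the interface text tells. Its arguments: {"type":"object","properties":{"increments":{"type":"array"},"newtons":{"type":"number"}},"required":["increments"]}

```bash
mkdir -p pics
cat > h.py <<'E'
import numpy as np, cv2
from station import ctrl
from scipy.spatial.transform import Rotation as R
def cam(name):
    o=ctrl.get_obs(); d=ctrl.get_image(name)
    K=np.array([[d["fx"],0,d["cx"]],[0,d["fy"],d["cy"]],[0,0,1.]])
    if name=="wrist":
        M=np.array(d["mount"]); T=np.eye(4); T[:3,:3]=R.from_rotvec(o["tool_rot"]).as_matrix(); T[:3,3]=o["tool_pos"]
        W=T@M; Rc=W[:3,:3]; c=W[:3,3]
    else:
        Rw=R.from_rotvec(np.ravel(d["rvec"])).as_matrix(); Rc=Rw.T; c=-Rc@np.ravel(d["tvec"])
    return d["img"],K,Rc,c
def onplane(px,K,Rc,c,z):
    px=np.atleast_2d(px).astype(float); r=np.c_[(px[:,0]-K[0,2])/K[0,0],(px[:,1]-K[1,2])/K[1,1],np.ones(len(px))]@Rc.T
    return c+r*((z-c[2])/r[:,2:])
def proj(P,K,Rc,c):
    p=(np.atleast_2d(P)-c)@Rc; return np.c_[p[:,0]/p[:,2]*K[0,0]+K[0,2],p[:,1]/p[:,2]*K[1,1]+K[1,2]]
def save(n,img): cv2.imwrite("pics/"+n+".png",img[:,:,::-1])
def tool():
    o=ctrl.get_obs(); return np.array(o["tool_pos"]),R.from_rotvec(o["tool_rot"]).as_matrix(),o
def plan(p,yaw=None):
    "shift in tool cm and turn deg to world TCP p and closing-line yaw (tool y axis), modulo pi"
    t,M,o=tool(); s=M.T@(np.array(p)-t)*100
    dt=None
    if yaw is not None:
        v=M.T@np.array([np.cos(yaw),np.sin(yaw),0]); a=np.degrees(np.arctan2(-v[0],v[1])); dt=[round((a+90)%180-90,1)]
        dt.append(round(dt[0]-180*np.sign(dt[0]),1))
    print("shift",s.round(2),"turn",dt,"tcp",t.round(4),"q6",round(o["q"][5],2),"t",round(o["t"],2))
E
python3 - <<'E'
from h import *
for n in("scene","top"):
    i,K,Rc,c=cam(n); save(n+"0",i); print(n,c.round(3),K[0,0],Rc[:,2].round(2))
t,M,o=tool(); print(t,M.round(3),o["opening"],ctrl.get_image("wrist")["mount"])
E
```

```text
scene [-0.247 -0.675  0.621] 572.3968617509981 [ 0.68  0.53 -0.51]
top [ 0.33  -0.095  0.908] 446.5010871665413 [ 0.18 -0.01 -0.98]
[0.20098585 0.59124011 0.24915712] [[-0.947  0.322 -0.001]
 [ 0.322  0.947 -0.002]
 [ 0.    -0.002 -1.   ]] 0.08543024463131267 [[-3.84348113e-04 -9.56868439e-01 -2.90521328e-01  7.18045611e-02]
 [ 9.99999919e-01 -4.01399589e-04 -9.00049377e-07  2.52375609e-04]
 [-1.15753913e-04 -2.90521305e-01  9.56868517e-01 -1.21935150e-01]
 [ 0.00000000e+00  0.00000000e+00  0.00000000e+00  1.00000000e+00]]
```

View pics/top0.png

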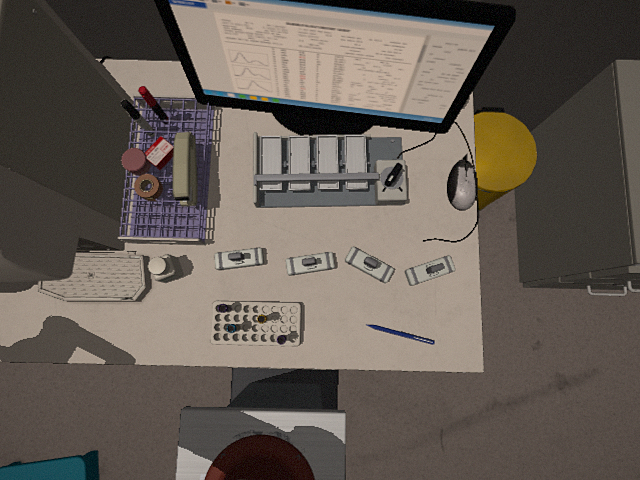

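View pics/scene0.png

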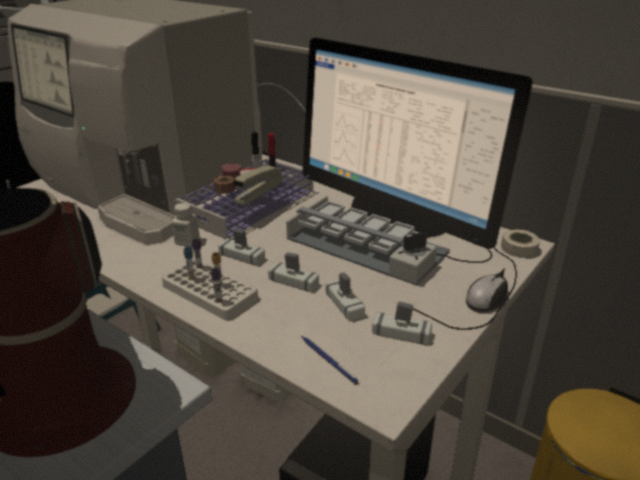

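Run:
```python
from h import *
i,K,Rc,c=cam("top")
f=lambda p,z:onplane(p,K,Rc,c,z).round(3).tolist()
print("rail ends",f([[256,180],[378,180]],.058)); print("plate",f([[254,206],[403,206]],.008)); print("knob",f([[393,174]],.08))
print("tabs",f([[234,256],[312,260],[371,261],[434,268]],.062))
print("carts",f([[240,258],[311,263],[369,264],[430,270]],.02))
print("monitor edge at z .1,.2",f([[330,125]],.1),f([[330,125]],.2))
x=cv2.resize(i[120:300,200:500],None,fx=2.6,fy=2.6,interpolation=cv2.INTER_CUBIC); save("topcrop",x)
```

```text
rail ends [[0.59, 0.026, 0.058], [0.597, -0.215, 0.058]]
plate [[0.55, 0.035, 0.008], [0.558, -0.274, 0.008]]
knob [[0.603, -0.241, 0.08]]
tabs [[0.438, 0.06, 0.062], [0.434, -0.089, 0.062], [0.435, -0.201, 0.062], [0.424, -0.321, 0.062]]
carts [[0.439, 0.056, 0.02], [0.433, -0.086, 0.02], [0.434, -0.202, 0.02], [0.425, -0.325, 0.02]]
monitor edge at z .1,.2 [[0.691, -0.117, 0.1]] [[0.646, -0.114, 0.2]]
```

View pics/topcrop.png

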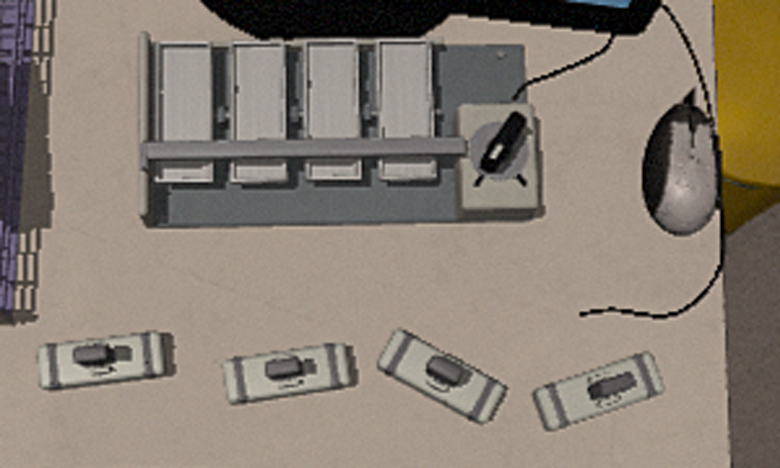

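```bash
cat >> h.py <<'E'
def tri(a,A,b,B):
    ds=[];cs=[]
    for p,(i,K,Rc,c) in((a,A),(b,B)):
        r=Rc@np.linalg.inv(K)@np.array([*p,1.]); ds.append(r/np.linalg.norm(r)); cs.append(c)
    s=np.linalg.lstsq(np.c_[ds[0],-ds[1]],cs[1]-cs[0],rcond=None)[0]
    P=cs[0]+s[0]*ds[0];Q=cs[1]+s[1]*ds[1]; return ((P+Q)/2).round(3),np.linalg.norm(P-Q).round(4)
O=np.array([.639,-.083]); YD=.029
def dock(x,y): c,s=np.cos(YD),np.sin(YD); return np.array([O[0]+c*x-s*y,O[1]+s*x+c*y])
E
python3 - <<'E'
from h import *
A=cam("top");B=cam("scene")
print("monitor corners",tri((447,131),A,(494,239),B),tri((198,101),A,(306,155),B))
print("knob top",tri((393,174),A,(415,238),B))
print("tube rack pens",tri((260,318),A,(215,258),B))
k=dock(-.043,-.157); plan([*k,.13],YD-.6+np.pi/2); plan([.44,-.1,.25])
E
```

```text
monitor corners (array([ 0.704, -0.357,  0.064]), np.float64(0.0071)) (array([0.734, 0.133, 0.108]), np.float64(0.0135))
knob top (array([ 0.605, -0.243,  0.073]), np.float64(0.0012))
tube rack pens (array([0.323, 0.004, 0.077]), np.float64(0.0))
shift [-64.63 -65.97  12.03] turn [np.float64(13.9), np.float64(-166.1)] tcp [0.2011 0.5915 0.2499] q6 -0.12 t 0.3
shift [-4.488e+01 -5.778e+01  2.000e-02] turn None tcp [0.2011 0.5915 0.2499] q6 -0.12 t 0.3
```

>>> {"api": "servo_tool", "payload": {"increments": [[[8.5,-3,-3.85,0,0],[8.5,-6,-7.7,0,0],[8.5,-9,-11.55,0,0],[8.5,-12,-15.4,0,0],[8.5,-15,-19.25,0,0]]]}}

```text
t: 0.8
tool_pos: [0.2814, 0.3594, 0.2503]
tool_rot: [0.511, 3.099, 0.0]
contact_force: [1.4, 0.3, 0.4]
opening: 0.085
grip_force: 0.0
```

>>> {"api": "servo_tool", "payload": {"increments": [[[8.5,-3,-3.85,0,0],[8.5,-6,-7.7,0,0],[8.5,-9,-11.55,0,0],[8.5,-12,-15.4,0,0],[8.5,-15,-19.25,0,0]]]}}

```text
t: 1.3
tool_pos: [0.3614, 0.1288, 0.2506]
tool_rot: [0.512, 3.098, 0.001]
contact_force: [0.9, 0.4, -0.1]
opening: 0.0852
grip_force: 0.0
```

>>> {"api": "servo_tool", "payload": {"increments": [[[8.5,-3,-3.85,0,0],[8.5,-6,-7.7,0,0],[8.5,-9,-11.55,0,0],[8.5,-12,-15.4,0,0],[8.5,-15,-19.25,0,0]]]}}

```text
t: 1.8
tool_pos: [0.4415, -0.1022, 0.2506]
tool_rot: [0.514, 3.098, 0.0]
contact_force: [1.3, -0.0, 0.8]
opening: 0.0848
grip_force: 0.0
```

Run:
```python
from h import *
k=dock(-.043,-.157); plan([*k,.16],YD-.6+np.pi/2)
```

```text
shift [-19.53  -8.03   9.08] turn [np.float64(13.9), np.float64(-166.1)] tcp [ 0.4415 -0.1022  0.2506] q6 -1.63 t 1.8
```

>>> {"api": "servo_tool", "payload": {"increments": [[[8.5,-4,-1.6,1,5],[8.5,-8,-3.2,3,10],[8.5,-12,-4.8,5,13.9],[8.5,-16,-6.4,7,13.9],[8.5,-19.5,-8,9,13.9]]]}}

```text
t: 2.3
tool_pos: [0.6015, -0.2399, 0.1592]
tool_rot: [0.884, 3.014, 0.0]
contact_force: [0.5, 1.5, 1.0]
opening: 0.0848
grip_force: 0.0
```

Run:
```python
from h import *
C=i,K,Rc,c=cam("wrist"); save("w1",i)
k=dock(-.043,-.157); print(proj([*k,.08],K,Rc,c), K)
for y in(-.087,-.029,.029,.087): print(proj([[*dock(.055,y),.037],[*dock(-.055,y),.037]],K,Rc,c).round())
plan([*k,.07],YD-.6+np.pi/2)
```

```text
[[315.55606327 269.7959816 ]] [[400.50473175   0.         320.02844431]
 [  0.         400.50473175 250.46825046]
 [  0.           0.           1.        ]]
[[486. 307.]
 [401. 168.]]
[[567. 260.]
 [488. 110.]]
[[654. 209.]
 [581.  47.]]
[[748. 155.]
 [684. -21.]]
shift [0.19 0.03 8.28] turn [np.float64(-0.1), np.float64(179.9)] tcp [ 0.6023 -0.2426  0.1528] q6 -1.49 t 2.35
```

View pics/w1.png

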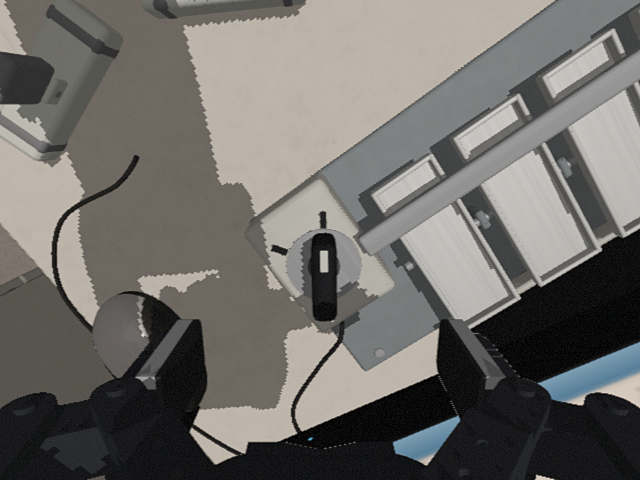

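>>> {"api": "servo_tool", "payload": {"increments": [[[8.5,0.1,0.2,3,0],[8.5,0.1,0.2,6,0],[8.5,0.1,0.2,7.8,0],[8.5,0.1,0.2,7.8,0],[8.5,0.1,0.2,7.8,0]]]}}

```text
t: 2.85
tool_pos: [0.6007, -0.2363, 0.083]
tool_rot: [0.883, 3.014, -0.0]
contact_force: [0.7, -0.7, 1.8]
opening: 0.0848
grip_force: 0.0
```

Run:
```python
from h import *
k=dock(-.043,-.157); plan([*k,.07],YD-.6+np.pi/2)
```

```text
shift [-0.26 -0.42  1.3 ] turn [np.float64(0.0), np.float64(0.0)] tcp [ 0.6007 -0.2363  0.083 ] q6 -1.49 t 2.85
```

>>> {"api": "servo_tool", "payload": {"increments": [[[8.5,0,0,1.2,0],[8.5,0,0,1.2,0],[2,0,0,1.2,0],[0.5,0,0,1.2,0],[0.5,0,0,1.2,0]]], "newtons": 50}}

```text
t: 3.35
tool_pos: [0.6033, -0.2341, 0.0741]
tool_rot: [0.884, 3.01, 0.011]
contact_force: [2.7, 12.9, 16.8]
opening: 0.0435
grip_force: 8.2
```

>>> {"api": "servo_tool", "payload": {"increments": [[[0.5,0,0,0,0],[0.5,0,0,0,0],[0.5,0,0,0,0],[0.5,0,0,0,0],[0.5,0,0,0,0]]]}}

```text
t: 3.85
tool_pos: [0.6025, -0.2378, 0.0745]
tool_rot: [0.882, 3.009, -0.003]
contact_force: [-2.9, -0.9, 11.1]
opening: 0.0132
grip_force: 51.3
```

>>> {"api": "servo_tool", "payload": {"increments": [[[0.5,0,0,-0.5,0],[0.5,0,0,-1,0],[0.5,0,0,-1.4,0],[0.5,0,0,-1.4,0],[0.5,0,0,-1.4,0]]]}}

```text
t: 4.35
tool_pos: [0.6023, -0.2377, 0.0843]
tool_rot: [0.882, 3.008, -0.003]
contact_force: [7.1, -4.6, -9.3]
opening: 0.0132
grip_force: 48.7
```

>>> {"api": "servo_tool", "payload": {"increments": [[[0.5,0,0,0,-7],[0.5,0,0,0,-14],[0.5,0,0,0,-21],[0.5,0,0,0,-28],[0.5,0,0,0,-35]]]}}

```text
t: 4.85
tool_pos: [0.6012, -0.2414, 0.0845]
tool_rot: [-0.07, 3.137, -0.018]
contact_force: [3.9, -19.4, -9.6]
opening: 0.0129
grip_force: 49.1
```

>>> {"api": "servo_tool", "payload": {"increments": [[[0.5,0,0,0,-7],[0.5,0,0,0,-14],[0.5,0,0,0,-21],[0.5,0,0,0,-28],[0.5,0,0,0,-34]]]}}

```text
t: 5.35
tool_pos: [0.6024, -0.2451, 0.0861]
tool_rot: [-0.983, 2.982, -0.032]
contact_force: [6.8, -26.3, -9.5]
opening: 0.0127
grip_force: 49.2
```

>>> {"api": "servo_tool", "payload": {"increments": [[[0.5,0,0,0,0],[0.5,0,0,0,0],[0.5,0,0,0,0]]]}}

```text
t: 5.65
tool_pos: [0.6025, -0.2451, 0.0862]
tool_rot: [-0.976, 2.984, -0.031]
contact_force: [6.2, -26.4, -9.4]
opening: 0.0129
grip_force: 49.2
```

Run:
```python
from h import *
k=dock(-.043,-.157); plan([*k,.07],YD+.6+np.pi/2); o=tool()[2]; print(o["q"],o["wrist_torque"])
i,K,Rc,c=cam("top"); save("t2",cv2.resize(i[120:300,200:500],None,fx=2.6,fy=2.6))
```

```text
shift [-0.09  0.46  1.61] turn [np.float64(0.2), np.float64(-179.8)] tcp [ 0.6025 -0.2451  0.0862] q6 -2.69 t 5.65
[-0.49582091  0.24967774  1.68137579 -0.01313942  1.19462744 -2.69432822] [-4.24473457 -0.97104376 -0.18656598]
```

View pics/t2.png

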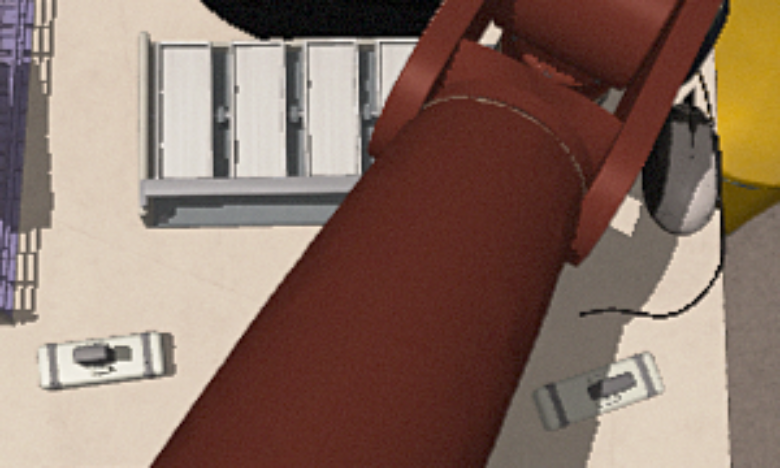

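>>> {"api": "servo_tool", "payload": {"increments": [[[0.5,0,0.2,0,0],[0.5,0,0.4,0.4,0],[0.5,0,0.4,0.8,0],[0.5,0,0.4,1.2,0],[0.5,0,0.4,1.3,0]]]}}

```text
t: 6.2
tool_pos: [0.6023, -0.245, 0.0759]
tool_rot: [-0.975, 2.98, -0.044]
contact_force: [7.6, -33.4, -4.6]
opening: 0.0134
grip_force: 50.0
```

>>> {"api": "servo_tool", "payload": {"increments": [[[0.5,0,0,0,0],[0.5,0,0,0,0],[3,0,0,0,0],[8.5,0,0,0,0],[8.5,0,0,0,0]]]}}

```text
t: 6.7
tool_pos: [0.6013, -0.2409, 0.073]
tool_rot: [-0.978, 2.98, -0.033]
contact_force: [-6.3, 6.6, 2.6]
opening: 0.0559
grip_force: 0.3
```

>>> {"api": "servo_tool", "payload": {"increments": [[[8.5,0,0,0,0],[8.5,0,0,0,0],[8.5,0,0,0,0],[8.5,0,0,-3,0],[8.5,0,0,-6,0]]]}}

```text
t: 7.2
tool_pos: [0.5969, -0.2317, 0.1302]
tool_rot: [0.979, -2.982, -0.005]
contact_force: [0.1, -0.5, 0.9]
opening: 0.0849
grip_force: 0.0
```

>>> {"api": "servo_tool", "payload": {"increments": [[[8.5,0,0,-4,0],[8.5,0,0,-6,0],[8.5,0,0,-6,0]]]}}

```text
t: 7.5
tool_pos: [0.6002, -0.2334, 0.1964]
tool_rot: [-0.979, 2.979, -0.009]
contact_force: [1.0, -0.6, 0.4]
opening: 0.0851
grip_force: 0.0
```

Run:
```python
from h import *
i,K,Rc,c=cam("wrist"); save("w3",i)
for y in(-.087,-.029,.029,.087): print(proj([[*dock(.055,y),.037],[*dock(-.055,y),.037]],K,Rc,c).round())
print(proj([*dock(-.043,-.157),.08],K,Rc,c)); plan([.424,-.323,.25])
```

```text
[[318. 372.]
 [402. 266.]]
[[375. 406.]
 [462. 307.]]
[[429. 439.]
 [518. 346.]]
[[481. 470.]
 [571. 382.]]
[[313.56976693 243.40309663]]
shift [19.43  3.1  -5.7 ] turn None tcp [ 0.599  -0.2329  0.1934] q6 -2.69 t 7.55
```

View pics/w3.png

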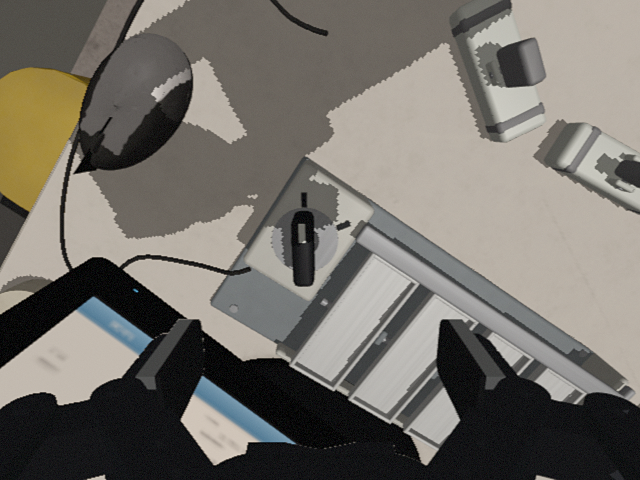

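>>> {"api": "servo_tool", "payload": {"increments": [[[8.5,4,0.6,0,8],[8.5,8,1.2,1,16],[8.5,12,1.8,2,24],[8.5,16,2.5,2.5,32],[8.5,19.4,3.1,3,40]]]}}

```text
t: 8.05
tool_pos: [0.4206, -0.322, 0.1581]
tool_rot: [-0.11, -3.136, -0.005]
contact_force: [0.6, -0.2, 0.6]
opening: 0.085
grip_force: 0.0
```

>>> {"api": "servo_tool", "payload": {"increments": [[[8.5,0,0,0,8],[8.5,0,0,0,16],[8.5,0,0,0,24],[8.5,0,0,0,32],[8.5,0,0,0,40]]]}}

```text
t: 8.55
tool_pos: [0.4223, -0.3216, 0.1586]
tool_rot: [-1.175, -2.909, -0.003]
contact_force: [-0.0, -0.2, 0.5]
opening: 0.0851
grip_force: 0.0
```

>>> {"api": "servo_tool", "payload": {"increments": [[[8.5,0,0,0,8],[8.5,0,0,0,16],[8.5,0,0,0,24],[8.5,0,0,0,28],[8.5,0,0,0,28]]]}}

```text
t: 9.05
tool_pos: [0.4225, -0.3217, 0.1589]
tool_rot: [-1.836, -2.544, -0.001]
contact_force: [-0.3, -0.8, -1.1]
opening: 0.0847
grip_force: 0.0
```

```bash
cat >> h.py <<'E'
def tab(n,guess,lo=25,hi=105):
    "dark grey tab top face in wrist image near guess (world xy)"
    i,K,Rc,c=cam("wrist"); save(n,i); g=proj([*guess,.062],K,Rc,c)[0]
    print("guess px",g.round(),"corners for guess"); plan([*guess,.056]); return i,K,Rc,c
E
python3 - <<'E'
from h import *
tab("c4",(.424,-.323)); plan([.424,-.323,.056],.316)
E
```

```text
guess px [319. 265.] corners for guess
shift [-0.19  0.11 10.32] turn None tcp [ 0.4226 -0.3219  0.1592] q6 -1.11 t 9.1
shift [-0.19  0.11 10.32] turn [np.float64(0.3), np.float64(-179.7)] tcp [ 0.4226 -0.3219  0.1592] q6 -1.11 t 9.1
```

View pics/c4.png

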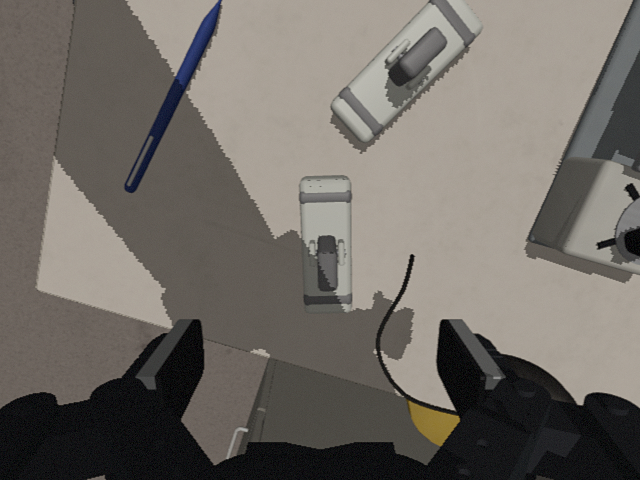

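>>> {"api": "servo_tool", "payload": {"increments": [[[5,-0.3,0.5,0,0.3],[5,-0.3,0.5,3,0.3],[5,-0.3,0.5,6,0.3],[5,-0.3,0.5,9,0.3],[5,-0.3,0.5,10.3,0.3]]]}}

```text
t: 9.6
tool_pos: [0.4276, -0.3225, 0.0547]
tool_rot: [-1.842, -2.538, -0.001]
contact_force: [-0.2, -0.5, -0.7]
opening: 0.05
grip_force: 0.0
```

>>> {"api": "servo_tool", "payload": {"increments": [[[5,0,0,0,0],[0.5,0,0,0,0],[0.5,0,0,0,0],[0.5,0,0,0,0],[0.5,0,0,0,0]]], "newtons": 70}}

```text
t: 10.1
tool_pos: [0.43, -0.3252, 0.0602]
tool_rot: [1.844, 2.54, -0.001]
contact_force: [-0.9, -0.4, 4.3]
opening: 0.0104
grip_force: 73.2
```

>>> {"api": "servo_tool", "payload": {"increments": [[[0.5,0,0,0,0],[0.5,0,0,-1,0],[0.5,0,0,-3,0],[0.5,0,0,-6,0],[0.5,0,0,-8,0]]]}}

```text
t: 10.6
tool_pos: [0.4292, -0.3242, 0.14]
tool_rot: [1.846, 2.541, 0.0]
contact_force: [0.5, -0.0, -2.2]
opening: 0.0105
grip_force: 72.3
```

>>> {"api": "servo_tool", "payload": {"increments": [[[0.5,0,0,0,0],[0.5,0,0,0,0],[0.5,0,0,0,0]]]}}

```text
t: 10.9
tool_pos: [0.4281, -0.3232, 0.1363]
tool_rot: [-1.844, -2.539, -0.001]
contact_force: [-0.1, 0.9, -2.0]
opening: 0.0104
grip_force: 72.4
```

Run:
```python
from h import *
C=cam("scene"); t,M,o=tool(); p=proj(t-[0,0,.04],*C[1:])[0]; print(p,o["opening"],o["grip_force"])
x,y=p.astype(int); a=C[0][max(0,y-80):y+80,x-80:x+80]
W=cam("wrist")[0]
save("c4h",np.hstack([cv2.resize(a,(480,480),interpolation=cv2.INTER_CUBIC)[:360,:400],cv2.resize(W[:,:],(400,300))[:360] if 0 else cv2.copyMakeBorder(cv2.resize(W,(400,300)),0,60,0,0,0)]))
```

```text
[404.9351833  285.59417561] 0.010376755994710265 72.36204743385315
```

View pics/c4h.png

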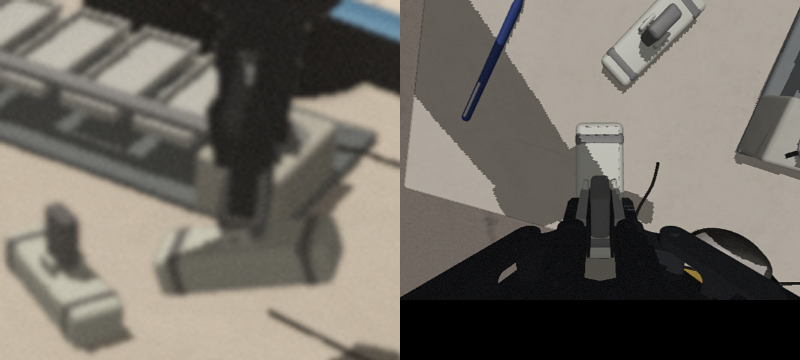

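```bash
cat >> h.py <<'E'
def place(n,x=-.003,z=.18,heavy=+1):
    "turn bringing heavy end (tool x*heavy) to the rail, and shift above tray n (1..4)"
    t,M,o=tool(); p=np.array([*dock(x,.145-.058*n),z]); h=M[:,0]*heavy
    a=YD+np.pi-np.arctan2(h[1],h[0]); d=-np.degrees((a+np.pi)%(2*np.pi)-np.pi)
    print("turn",d.round(1),"shift",(M.T@(p-t)*100).round(2),"target",p.round(4),"tcp",t.round(4),"q6",round(o["q"][5],2),"open",round(o["opening"],4))
E
python3 - <<'E'
from h import *
i,K,Rc,c=cam("top")
g=cv2.cvtColor(i,cv2.COLOR_RGB2GRAY); r=g[125:215,240:410]
m=cv2.morphologyEx(((r>175)*255).astype(np.uint8),cv2.MORPH_OPEN,np.ones((3,3)))
for ct in cv2.findContours(m,cv2.RETR_EXTERNAL,cv2.CHAIN_APPROX_NONE)[0]:
    if cv2.contourArea(ct)<300: continue
    b=cv2.boxPoints(cv2.minAreaRect(ct))+[240,125]; w=onplane(b,K,Rc,c,.034)
    m0=w[:,:2].mean(0); d=m0-O; cs,s=np.cos(YD),np.sin(YD)
    print(cv2.contourArea(ct),m0.round(4),"dock",[round(cs*d[0]+s*d[1],4),round(-s*d[0]+cs*d[1],4)],np.ptp(w,axis=0)[:2].round(3))
for n in(1,2,3,4): print(dock(0,.145-.058*n).round(4))
place(4)
E
```

```text
822.0 [ 6.341e-01 -4.000e-04] dock [np.float64(-0.0025), np.float64(0.0827)] [0.106 0.039]
748.5 [ 0.642  -0.1711] dock [np.float64(0.0004), np.float64(-0.0882)] [0.107 0.043]
767.5 [ 0.6394 -0.1159] dock [np.float64(-0.0005), np.float64(-0.0329)] [0.106 0.039]
814.5 [ 0.6378 -0.0585] dock [np.float64(-0.0005), np.float64(0.0245)] [0.106 0.04 ]
407.5 [ 0.6975 -0.2399] dock [np.float64(0.0539), np.float64(-0.1585)] [0.053 0.096]
2473.5 [ 0.6255 -0.1095] dock [np.float64(-0.0143), np.float64(-0.0261)] [0.199 0.352]
[0.6365 0.004 ]
[ 0.6382 -0.054 ]
[ 0.6398 -0.112 ]
[ 0.6415 -0.17  ]
turn -73.6 shift [ 8.1  24.73 -4.36] target [ 0.6385 -0.1701  0.18  ] tcp [ 0.4283 -0.3235  0.1365] q6 -1.1 open 0.0105
```

>>> {"api": "servo_tool", "payload": {"increments": [[[0.5,0,0,-2.5,0],[0.5,0.5,2,-4.5,-4],[0.5,2,6,-4.5,-12],[0.5,3.5,10,-4.5,-20],[0.5,5,14.5,-4.5,-28]]]}}

```text
t: 11.55
tool_pos: [0.5521, -0.2309, 0.1826]
tool_rot: [-1.169, -2.915, 0.0]
contact_force: [0.0, -0.7, -2.0]
opening: 0.0101
grip_force: 72.4
```

```bash
sed -i 's/^O=.*/O=np.array([.640,-.085]); YD=.033/' h.py; python3 -c "
from h import *
place(4)"
```

```text
turn -45.6 shift [-2.28 10.32  0.26] target [ 0.6399 -0.1721  0.18  ] tcp [ 0.5521 -0.2309  0.1826] q6 -1.33 open 0.0101
```

>>> {"api": "servo_tool", "payload": {"increments": [[[0.5,-0.5,3,0,-8],[0.5,-1,6,0,-16],[0.5,-1.7,8.5,0,-24],[0.5,-2.3,10.3,0,-32],[0.5,-2.3,10.3,0,-40]]]}}

```text
t: 12.05
tool_pos: [0.6409, -0.172, 0.1819]
tool_rot: [-0.096, -3.139, -0.002]
contact_force: [0.3, 0.3, -2.1]
opening: 0.0104
grip_force: 72.3
```

>>> {"api": "servo_tool", "payload": {"increments": [[[0.5,0,0,0,-5.6],[0.5,0,0,2,-5.6],[0.5,0,0,3,-5.6],[0.5,0,0,3,-5.6],[0.5,0,0,3,-5.6]]]}}

```text
t: 12.55
tool_pos: [0.6392, -0.1735, 0.1526]
tool_rot: [0.044, -3.14, -0.001]
contact_force: [-0.3, -0.9, -1.2]
opening: 0.0107
grip_force: 72.4
```

Run:
```python
from h import *
i,K,Rc,c=cam("wrist"); save("p4",i); place(4,z=.092)
for n in(2,3,4):
  for y in(-.019,.019): print(n,y,proj([[*dock(-.055,.145-.058*n+y),.037],[*dock(0.0,.145-.058*n+y),.037]],K,Rc,c).round())
```

```text
turn -0.3 shift [-0.02  0.17  6.15] target [ 0.6399 -0.1721  0.092 ] tcp [ 0.6397 -0.1738  0.1535] q6 -1.98 open 0.0105
2 -0.019 [[489. 165.]
 [479. 255.]]
2 0.019 [[555. 165.]
 [540. 255.]]
3 -0.019 [[390. 166.]
 [386. 256.]]
3 0.019 [[455. 165.]
 [447. 255.]]
4 -0.019 [[290. 166.]
 [293. 256.]]
4 0.019 [[355. 166.]
 [354. 256.]]
```

View pics/p4.png

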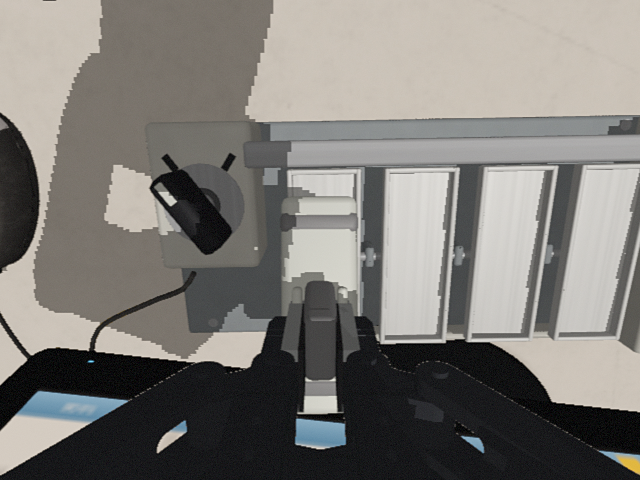

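>>> {"api": "servo_tool", "payload": {"increments": [[[0.5,0,0.2,1.5,0],[0.5,-0.1,0.2,3,0],[0.5,-0.1,0.2,4,0],[0.5,-0.1,0.2,5,0],[0.5,-0.1,0.2,5.6,0]]]}}

```text
t: 13.1
tool_pos: [0.6398, -0.1714, 0.0954]
tool_rot: [0.044, -3.139, -0.001]
contact_force: [0.8, -0.7, -1.7]
opening: 0.0105
grip_force: 72.4
```

>>> {"api": "servo_tool", "payload": {"increments": [[[0.5,0,0,0.3,0],[0.5,0,0,0.5,0],[0.5,0,0,0.5,0]]]}}

```text
t: 13.4
tool_pos: [0.6407, -0.1716, 0.0925]
tool_rot: [-0.044, 3.141, 0.0]
contact_force: [-0.7, 0.6, -1.0]
opening: 0.0101
grip_force: 72.5
```

Run:
```python
from h import *
i,K,Rc,c=cam("wrist"); save("p4b",i[130:480,160:520]); place(4,z=.092)
```

```text
turn -0.3 shift [ 0.08 -0.05  0.06] target [ 0.6399 -0.1721  0.092 ] tcp [ 0.6407 -0.1716  0.0926] q6 -1.97 open 0.0104
```

View pics/p4b.png

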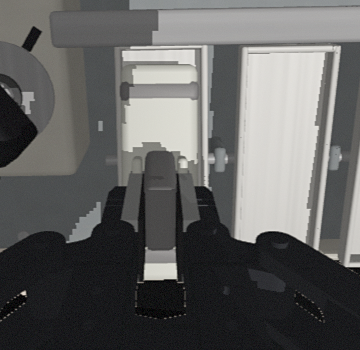

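>>> {"api": "servo_tool", "payload": {"increments": [[[0.5,0,0,0.3,0],[0.5,0,0,0.3,0],[3,0,0,0.3,0],[3,0,0,0.3,0],[3,0,0,0.3,0]]]}}

```text
t: 13.95
tool_pos: [0.6408, -0.1719, 0.0897]
tool_rot: [-0.044, 3.141, -0.001]
contact_force: [-0.5, -0.6, 1.3]
opening: 0.03
grip_force: 0.0
```

>>> {"api": "servo_tool", "payload": {"increments": [[[3,0,0,0,0],[3,0,0,-2,0],[3,0,0,-5,0],[3,0,0,-9,0],[3,0,0,-9,0]]]}}

```text
t: 14.45
tool_pos: [0.6441, -0.1731, 0.1874]
tool_rot: [-0.044, 3.13, -0.008]
contact_force: [0.7, -0.3, 2.0]
opening: 0.0298
grip_force: 0.0
```

Run:
```python
from h import *
i,K,Rc,c=cam("wrist"); j=cam("top")[0]; 
save("a4",np.hstack([cv2.resize(i,(400,300)),cv2.resize(j[110:300,200:453],(400,300))]))
plan([.434,-.201,.16])
```

```text
shift [20.82 -2.31  2.07] turn None tcp [ 0.6414 -0.172   0.1813] q6 -1.97 t 14.55
```

View pics/a4.png

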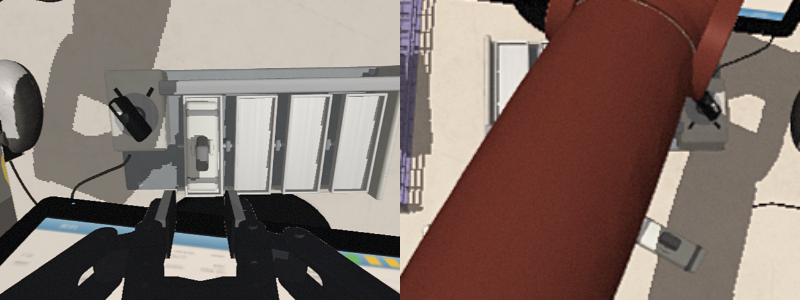

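>>> {"api": "servo_tool", "payload": {"increments": [[[3,4,-0.4,0,8],[3,8,-0.8,0,16],[3,12,-1.3,1,24],[3,16,-1.8,1.5,32],[5,20.8,-2.3,2,40]]]}}

```text
t: 15.05
tool_pos: [0.431, -0.1999, 0.1569]
tool_rot: [-1.039, -2.961, -0.001]
contact_force: [-0.3, -1.0, 0.9]
opening: 0.0434
grip_force: 0.0
```

>>> {"api": "servo_tool", "payload": {"increments": [[[5,0,0,0,8.4],[5,0,0,0,16.8],[5,0,0,0,25.2],[5,0,0,0,33.6],[5,0,0,0,42]]]}}

```text
t: 15.55
tool_pos: [0.4321, -0.1999, 0.1573]
tool_rot: [-2.033, -2.391, 0.001]
contact_force: [0.4, -0.9, -0.1]
opening: 0.0499
grip_force: 0.0
```

>>> {"api": "servo_tool", "payload": {"increments": [[[5,0,0,0,8.4],[5,0,0,0,16.8],[5,0,0,0,25.2],[5,0,0,0,33.6],[5,0,0,0,42]]]}}

```text
t: 16.05
tool_pos: [0.4322, -0.1998, 0.1572]
tool_rot: [-2.755, -1.504, 0.003]
contact_force: [-0.3, 0.7, 0.7]
opening: 0.0499
grip_force: 0.0
```

```bash
cat >> h.py <<'E'
def findcart(n,guess,dbg=True):
    "cart by its low saturation, near guess; prints centre, closing yaw, tab centre"
    i,K,Rc,c=cam("wrist"); save(n,i)
    hsv=cv2.cvtColor(i,cv2.COLOR_RGB2HSV); g=proj([*guess,.024],K,Rc,c)[0]
    yy,xx=np.mgrid[:480,:640]; near=np.hypot(xx-g[0],yy-g[1])<150
    m=((hsv[:,:,1]<26)&(hsv[:,:,2]>60)&near&(yy<345)).astype(np.uint8)
    m=cv2.morphologyEx(m,cv2.MORPH_CLOSE,np.ones((7,7))); m=cv2.morphologyEx(m,cv2.MORPH_OPEN,np.ones((9,9)))
    if dbg: print("guess px",g.round(),"val/sat there",hsv[int(g[1]),int(g[0])])
    for ct in cv2.findContours(m,cv2.RETR_EXTERNAL,cv2.CHAIN_APPROX_NONE)[0]:
        if cv2.contourArea(ct)<3000: continue
        b=cv2.boxPoints(cv2.minAreaRect(ct)); w=onplane(b,K,Rc,c,.02)[:,:2]; e1=w[1]-w[0]; e2=w[2]-w[1]
        L=e1 if np.hypot(*e1)>np.hypot(*e2) else e2
        y=np.arctan2(L[1],L[0])%np.pi; ctr=w.mean(0)
        mm=np.zeros_like(m); cv2.drawContours(mm,[ct],-1,1,-1); q=(mm>0)&(hsv[:,:,2]<125)
        print("area",cv2.contourArea(ct),"px",b.mean(0).round(),"size",np.round([np.hypot(*e1),np.hypot(*e2)],3),"ctr",ctr.round(4),"yaw",round(y,3))
        plan([*ctr,.056],y+np.pi/2)
E
python3 - <<'E'
from h import *
findcart("c3",(.434,-.201))
E
```

```text
guess px [321. 247.] val/sat there [ 15   9 111]
area 48508.0 px [313. 214.] size [0.182 0.151] ctr [ 0.4363 -0.1851] yaw 2.812
shift [ 1.45 -0.42 10.13] turn [np.float64(75.9), np.float64(-104.1)] tcp [ 0.4322 -0.1998  0.1573] q6 -0.01 t 16.1
```

Run:
```python
from h import *
i=cv2.imread("pics/c4.png"); L=cv2.cvtColor(i,cv2.COLOR_BGR2LAB).astype(int)
for n,p in dict(cart_sh=(325,215),cart_sh2=(345,240),tab=(327,265),desk_sh=(250,300),desk_lit=(400,200),cart3_lit=(360,100),band=(325,197),deskl2=(100,280)).items():
    print(n,L[p[1]-3:p[1]+4,p[0]-3:p[0]+4].mean((0,1)).round(1),i[p[1],p[0]])
```

```text
cart_sh [178.1 126.9 132.3] [164 171 171]
cart_sh2 [164.2 126.7 132.3] [165 173 173]
tab [107.3 128.7 128.4] [98 98 98]
desk_sh [100.2 129.  132.6] [87 94 98]
desk_lit [171.9 129.1 134.1] [153 163 170]
cart3_lit [170.1 127.3 131.3] [175 183 184]
band [119.7 128.7 128.8] [112 112 114]
deskl2 [171.1 129.3 134.1] [151 159 169]
```

```bash
python3 - <<'E'
s=open('h.py').read()
s=s.replace("m=((hsv[:,:,1]<26)&(hsv[:,:,2]>60)&near&(yy<345)).astype(np.uint8)","L=cv2.blur(cv2.cvtColor(i,cv2.COLOR_RGB2LAB).astype(np.float32),(5,5)); m=(((L[:,:,1]<128)|(L[:,:,2]<130.5))&(L[:,:,0]>85)&near&(yy<345)).astype(np.uint8)")
open('h.py','w').write(s)
E
python3 - <<'E'
from h import *
findcart("c3b",(.434,-.201))
E
```

```text
guess px [321. 247.] val/sat there [  0   7 110]
area 5970.0 px [325. 228.] size [0.033 0.083] ctr [ 0.4416 -0.1943] yaw 1.095
shift [ 0.97  0.53 10.14] turn [np.float64(-5.1), np.float64(174.9)] tcp [ 0.4323 -0.1999  0.1574] q6 -0.02 t 16.15
```

View pics/c3b.png

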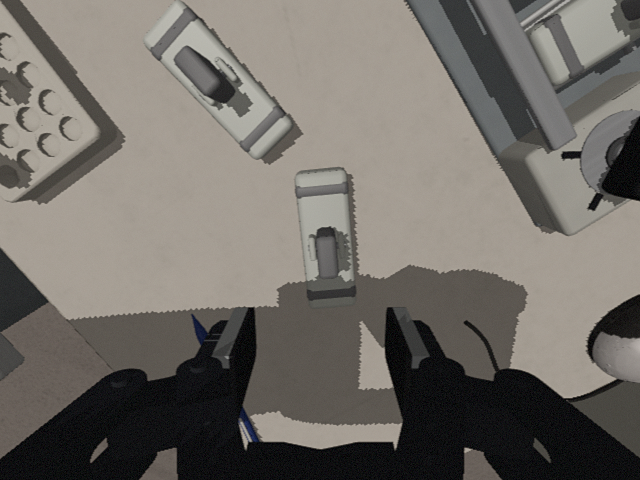

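```bash
sed -i 's/(L\[:,:,0\]>85)/(L[:,:,0]>50)/' h.py
python3 - <<'E'
from h import *
i,K,Rc,c=cam("wrist")
t=onplane([328,263],K,Rc,c,.062)[0]; e=onplane([[322,168],[331,306]],K,Rc,c,.018); v=e[0]-e[1]; print(t,e.mean(0),np.linalg.norm(v))
plan([*t[:2],.056],np.arctan2(v[1],v[0])+np.pi/2)
findcart("c3c",(.438,-.2))
E
```

```text
[ 0.43827201 -0.20215946  0.062     ] [ 0.43885204 -0.20105245  0.018     ] 0.09674018898722048
shift [ 0.13  0.64 10.17] turn [np.float64(-3.7), np.float64(176.3)] tcp [ 0.4324 -0.2     0.1577] q6 -0.03 t 16.2
guess px [325. 242.] val/sat there [  0   7 111]
area 6855.0 px [326. 238.] size [0.034 0.097] ctr [ 0.4384 -0.201 ] yaw 1.105
shift [ 0.23  0.56 10.2 ] turn [np.float64(-5.5), np.float64(174.5)] tcp [ 0.4326 -0.2001  0.158 ] q6 -0.03 t 16.25
```

>>> {"api": "servo_tool", "payload": {"increments": [[[5,0.2,0.6,0,-4.5],[5,0.2,0.6,3,-4.5],[5,0.2,0.6,6,-4.5],[5,0.2,0.6,9,-4.5],[5,0.2,0.6,10.2,-4.5]]]}}

```text
t: 16.75
tool_pos: [0.4371, -0.2005, 0.0537]
tool_rot: [-2.685, -1.621, 0.004]
contact_force: [-0.6, 0.8, 0.3]
opening: 0.05
grip_force: 0.0
```

>>> {"api": "servo_tool", "payload": {"increments": [[[5,0,0,0,0],[0.5,0,0,0,0],[0.5,0,0,0,0],[0.5,0,0,0,0],[0.5,0,0,0,0]]], "newtons": 70}}

```text
t: 17.25
tool_pos: [0.44, -0.2025, 0.0584]
tool_rot: [2.689, 1.62, 0.001]
contact_force: [0.5, -0.5, -1.0]
opening: 0.011
grip_force: 73.0
```

>>> {"api": "servo_tool", "payload": {"increments": [[[0.5,0,0,0,0],[0.5,0,0,-1,0],[0.5,0,0,-4,0],[0.5,0,0,-8,0],[0.5,0,0,-12,0]]]}}

```text
t: 17.75
tool_pos: [0.4387, -0.2015, 0.1784]
tool_rot: [-2.69, -1.62, 0.001]
contact_force: [0.2, -0.0, -1.6]
opening: 0.0105
grip_force: 72.9
```

>>> {"api": "servo_tool", "payload": {"increments": [[[0.5,0,0,0,0],[0.5,0,0,0,0],[0.5,0,0,0,0]]]}}

```text
t: 18.05
tool_pos: [0.4385, -0.2014, 0.1758]
tool_rot: [-2.689, -1.62, 0.002]
contact_force: [-0.5, 1.0, -1.2]
opening: 0.0106
grip_force: 72.9
```

```bash
cat >> h.py <<'E'
def tilt(n):
    "width in px of the visible (tool +x) end of the hung cart by rows, and its top row: 78 px = down, 98 = up"
    i,K,Rc,c=cam("wrist"); save(n,i)
    L=cv2.blur(cv2.cvtColor(i,cv2.COLOR_RGB2LAB).astype(np.float32),(5,5)); m=((L[:,:,1]<128)|(L[:,:,2]<130.5))&(L[:,:,0]>50)
    lab=cv2.connectedComponents(m[:300,220:420].astype(np.uint8))[1]; k=np.bincount(lab[lab>0]).argmax(); 
    for y in range(130,300,10):
        x=np.where(lab[y]==k)[0]
        if len(x): print(y,x.min()+220,x.max()+220,np.ptp(x),end=" | ")
    print(); o=ctrl.get_obs(); print("open",o["opening"],"F",np.round(o["contact_force"],1))
E
python3 -c "
from h import *
tilt('h3'); place(3); place(3,heavy=-1)"
```

```text
210 291 349 58 | 220 283 356 73 | 230 283 358 75 | 240 284 357 73 | 250 283 357 74 | 260 282 358 76 | 270 283 357 74 | 280 282 358 76 | 290 282 358 76 | 
open 0.010405240105336819 F [ 1.2  0.1 -0.7]
turn -119.8 shift [17.05 13.57 -0.51] target [ 0.638  -0.1141  0.18  ] tcp [ 0.4383 -0.2013  0.1753] q6 -0.1 open 0.0104
turn 60.2 shift [17.05 13.57 -0.51] target [ 0.638  -0.1141  0.18  ] tcp [ 0.4383 -0.2013  0.1753] q6 -0.1 open 0.0104
```

>>> {"api": "servo_tool", "payload": {"increments": [[[0.5,2,1.5,-0.5,-8],[0.5,6,4.6,-0.5,-16],[0.5,10,7.8,-0.5,-24],[0.5,14,11,-0.5,-32],[0.5,17,13.6,-0.5,-40]]]}}

```text
t: 18.6
tool_pos: [0.64, -0.1136, 0.1796]
tool_rot: [-1.964, -2.447, 0.002]
contact_force: [0.3, -1.4, -0.9]
opening: 0.0105
grip_force: 72.9
```

>>> {"api": "servo_tool", "payload": {"increments": [[[0.5,0,0,0,-8],[0.5,0,0,0,-16],[0.5,0,0,0,-24],[0.5,0,0,0,-32],[0.5,0,0,0,-40]]]}}

```text
t: 19.1
tool_pos: [0.6379, -0.1149, 0.1794]
tool_rot: [-1.01, -2.97, 0.0]
contact_force: [0.6, 0.3, -1.6]
opening: 0.0106
grip_force: 72.9
```

>>> {"api": "servo_tool", "payload": {"increments": [[[0.5,0,0,0,-8],[0.5,0,0,0,-16],[0.5,0,0,0,-24],[0.5,0,0,1,-32],[0.5,0,0,2.5,-39.8]]]}}

```text
t: 19.6
tool_pos: [0.6388, -0.1152, 0.1558]
tool_rot: [0.061, -3.14, -0.001]
contact_force: [-0.7, -0.6, -1.6]
opening: 0.0104
grip_force: 72.9
```

>>> {"api": "servo_tool", "payload": {"increments": [[[0.5,0,0,0,0],[0.5,0,0,0,0]]]}}

```text
t: 19.8
tool_pos: [0.638, -0.1151, 0.1552]
tool_rot: [0.048, -3.138, -0.002]
contact_force: [-0.2, 0.1, -1.7]
opening: 0.0106
grip_force: 72.9
```

```bash
cat >> h.py <<'E'
def edges(n,name):
    "cart edges and tray walls in wrist view: lateral offset tray - cart; compares with predicted columns"
    i,K,Rc,c=cam("wrist"); save(name,i); tilt_rows=[]
    for k in range(1,5):
        u=proj([[*dock(-.05,.145-.058*k+s*.0195),.037] for s in(-1,1)],K,Rc,c)
        if u.min()<0 or u.max()>635: continue
        r=int(u[0,1]); g=cv2.cvtColor(i[r-1:r+2],cv2.COLOR_RGB2LAB)[:,:,0].mean(0); lo,hi=int(u.min())-12,int(u.max())+12
        print("tray",k,"row",r,"pred",u[:,0].round(),"L",lo,g[lo:hi:2].astype(int).tolist())
    place(n,z=.092)
E
python3 -c "
from h import *
edges(3,'p3'); tilt('p3t')"
```

```text
tray 1 row 172 pred [485. 551.] L 160 [90, 91, 90, 90, 88, 92, 91, 91, 82, 78, 79, 77, 78, 77, 77, 79, 77, 82, 121, 120, 91, 107, 125, 125, 128, 131, 128, 126, 127, 126, 125, 125, 126, 129, 130, 127, 127, 126, 131, 131, 130, 128, 129, 127, 128, 130, 158, 188, 208, 169, 137, 198, 196, 127, 148, 147, 148, 152, 131, 75, 80, 78, 76, 135, 201, 195, 159, 170, 171, 173, 174, 173, 171, 173, 174, 175, 172, 172, 173, 189, 198, 194, 195, 197, 197, 195, 198, 196, 197, 194, 195, 196, 195, 193, 200, 205, 159, 102, 168, 208, 141, 136, 75, 78, 78, 75, 77, 76, 78, 78, 78, 90, 173, 207, 203, 212, 216, 218, 216, 213, 214, 214, 213, 213, 214, 215, 217, 216, 213, 213, 217, 220, 219, 218, 215, 216, 215, 216, 219, 218, 216, 217, 221, 175, 108, 90, 143, 203, 177, 71, 77, 77, 78, 78, 77, 78, 78, 78, 93, 94, 123, 196, 200, 217, 221, 219, 216, 216, 215, 215, 214, 213, 215, 217, 216, 214, 211, 213, 217, 217, 215, 211, 212, 212, 212, 214, 215, 212, 212, 216, 172, 116, 94, 93, 103, 187, 203, 111, 88, 89, 91]
tray 2 row 173 pred [387. 453.] L 161 [91, 90, 89, 89, 90, 89, 89, 87, 77, 79, 79, 78, 79, 79, 78, 80, 78,
[... 1242 characters left out ...]
 89, 89, 87, 77, 79, 79, 78, 79, 79, 78, 80, 78, 101, 125, 104, 92, 124, 126, 126, 130, 130, 126, 127, 126, 127, 125, 126, 127, 130, 126, 126, 126, 130, 130, 130, 128, 128, 129, 125, 127, 169, 186, 205, 209, 130, 172, 209, 158, 141]
turn -0.1 shift [0.06 0.12 6.45] target [ 0.638  -0.1141  0.092 ] tcp [ 0.6387 -0.1153  0.1565] q6 -1.89 open 0.0102
130 220 419 199 | 140 220 419 199 | 150 220 419 199 | 160 220 419 199 | 170 220 419 199 | 180 220 419 199 | 190 220 419 199 | 200 220 419 199 | 210 220 419 199 | 220 220 419 199 | 230 220 419 199 | 240 220 419 199 | 250 220 419 199 | 260 220 419 199 | 270 220 419 199 | 280 220 419 199 | 290 220 419 199 | 
open 0.01051735712138932 F [ 0.2 -0.2 -0.5]
```

>>> {"api": "servo_tool", "payload": {"increments": [[[0.5,0,0.15,1.5,0],[0.5,0,0.15,3,0],[0.5,0,0.15,4.2,0],[0.5,0,0.15,5.4,0],[0.5,0,0.15,6.2,0]]]}}

```text
t: 20.4
tool_pos: [0.6383, -0.1136, 0.0932]
tool_rot: [0.052, -3.139, -0.001]
contact_force: [0.0, -0.4, -0.5]
opening: 0.0109
grip_force: 73.0
```

>>> {"api": "servo_tool", "payload": {"increments": [[[0.5,0,0,0.2,0],[0.5,0,0,0.4,0],[0.5,0,0,0.6,0],[0.5,0,0,0.6,0]]]}}

```text
t: 20.8
tool_pos: [0.6394, -0.1138, 0.0897]
tool_rot: [-0.053, 3.14, -0.0]
contact_force: [-0.3, -0.0, -1.7]
opening: 0.0109
grip_force: 73.0
```

Run:
```python
from h import *
i,K,Rc,c=cam("wrist"); save("p3b",i)
L=cv2.cvtColor(i,cv2.COLOR_RGB2LAB)[:,:,0]
for r in(205,240): print(r,L[r-1:r+2,260:380:2].mean(0).astype(int).tolist())
i=cv2.imread("pics/c4.png") 
place(3,z=.092); print(np.round(ctrl.get_obs()["contact_force"],1))
```

```text
205 [80, 152, 151, 82, 80, 82, 79, 78, 119, 125, 120, 101, 152, 168, 181, 187, 187, 187, 188, 188, 188, 188, 188, 188, 188, 188, 188, 188, 188, 189, 186, 188, 188, 188, 189, 189, 189, 190, 189, 190, 191, 191, 191, 192, 192, 193, 191, 187, 170, 130, 132, 102, 181, 208, 195, 150, 128, 76, 81, 82]
240 [146, 147, 149, 79, 80, 81, 80, 80, 104, 125, 121, 141, 173, 188, 203, 209, 209, 209, 209, 210, 210, 210, 211, 211, 212, 212, 213, 212, 212, 213, 214, 214, 214, 214, 215, 216, 216, 216, 216, 217, 217, 218, 218, 218, 219, 219, 214, 207, 201, 164, 130, 100, 180, 206, 196, 147, 149, 128, 76, 79]
turn 0.0 shift [ 0.14 -0.02 -0.23] target [ 0.638  -0.1141  0.092 ] tcp [ 0.6393 -0.1138  0.0897] q6 -1.9 open 0.0103
[ 0.2  0.8 -2.1]
```

>>> {"api": "servo_tool", "payload": {"increments": [[[0.5,0,0.1,0.3,0],[0.5,0,0.1,0.4,0],[0.5,0,0.1,0.4,0],[3,0,0.1,0.4,0],[3,0,0.1,0.4,0]]]}}

```text
t: 21.35
tool_pos: [0.6392, -0.1129, 0.0855]
tool_rot: [-0.053, 3.141, -0.001]
contact_force: [0.6, 0.2, 0.1]
opening: 0.0304
grip_force: 0.0
```

>>> {"api": "servo_tool", "payload": {"increments": [[[3,0,0,0,0],[3,0,0,0,0],[3,0,0,-3,0],[3,0,0,-6,0],[3,0,0,-9.5,0]]]}}

```text
t: 21.85
tool_pos: [0.6381, -0.1126, 0.1797]
tool_rot: [0.053, -3.138, -0.001]
contact_force: [-0.2, 0.5, 0.8]
opening: 0.0301
grip_force: 0.0
```

Run:
```python
from h import *
i,K,Rc,c=cam("wrist"); save("a3",i)
plan([.433,-.087,.16])
j,K,Rc,c=cam("top"); save("t3",j)
# cartridges 1,2 still where they were? compare with first
a=cv2.imread("pics/top0.png")[:,:,::-1]
for n,(x,y) in dict(c1=(240,258),c2=(311,263)).items():
    print(n,np.abs(j[y-18:y+18,x-35:x+35].astype(int)-a[y-18:y+18,x-35:x+35]).mean().round(1))
```

```text
shift [20.81  3.37  2.65] turn None tcp [ 0.6418 -0.1136  0.1885] q6 -1.89 t 21.9
c1 81.3
c2 79.3
```

>>> {"api": "servo_tool", "payload": {"increments": [[[3,4,0.6,0,8],[3,8,1.2,0,16],[3,12,1.9,1,24],[3,16,2.6,2,32],[5,20.7,3.3,2.5,40]]]}}

```text
t: 22.45
tool_pos: [0.429, -0.0863, 0.1535]
tool_rot: [-1.032, -2.965, -0.0]
contact_force: [-0.1, -0.1, 1.0]
opening: 0.0434
grip_force: 0.0
```

>>> {"api": "servo_tool", "payload": {"increments": [[[5,0,0,0,8],[5,0,0,0,16],[5,0,0,0,24],[5,0,0,0,32],[5,0,0,0,40]]]}}

```text
t: 22.95
tool_pos: [0.4305, -0.0867, 0.1545]
tool_rot: [-1.985, -2.434, 0.001]
contact_force: [-0.3, -0.7, -0.5]
opening: 0.0503
grip_force: 0.0
```

>>> {"api": "servo_tool", "payload": {"increments": [[[5,0,0,0,0],[5,0,0,0,0]]]}}

```text
t: 23.15
tool_pos: [0.4307, -0.0867, 0.1547]
tool_rot: [-1.975, -2.442, 0.0]
contact_force: [0.4, 0.7, 1.3]
opening: 0.05
grip_force: 0.0
```

```bash
python3 -c "
from h import *
findcart('c2',(.433,-.087))"
```

```text
guess px [320. 246.] val/sat there [ 0  4 61]
area 6898.0 px [329. 235.] size [0.097 0.033] ctr [ 0.4374 -0.0819] yaw 1.739
shift [0.33 0.76 9.89] turn [np.float64(2.4), np.float64(-177.6)] tcp [ 0.4308 -0.0867  0.1549] q6 -0.58 t 23.2
```

>>> {"api": "servo_tool", "payload": {"increments": [[[5,0.3,0.75,0,2.4],[5,0.3,0.75,3,2.4],[5,0.3,0.75,6,2.4],[5,0.3,0.75,9,2.4],[5,0.3,0.75,9.9,2.4]]]}}

```text
t: 23.7
tool_pos: [0.4352, -0.0814, 0.0528]
tool_rot: [-2.024, -2.395, 0.004]
contact_force: [-0.6, 0.9, -0.3]
opening: 0.0502
grip_force: 0.0
```

>>> {"api": "servo_tool", "payload": {"increments": [[[5,0,0,0,0],[0.5,0,0,0,0],[0.5,0,0,0,0],[0.5,0,0,0,0],[0.5,0,0,0,0]]], "newtons": 70}}

```text
t: 24.2
tool_pos: [0.4385, -0.0826, 0.0573]
tool_rot: [2.028, 2.397, 0.001]
contact_force: [1.3, -1.0, 2.7]
opening: 0.0105
grip_force: 73.2
```

>>> {"api": "servo_tool", "payload": {"increments": [[[0.5,0,0,0,0],[0.5,0,0,-1,0],[0.5,0,0,-4,0],[0.5,0,0,-8,0],[0.5,0,0,-12,0]]]}}

```text
t: 24.7
tool_pos: [0.4368, -0.0819, 0.1772]
tool_rot: [-2.028, -2.397, 0.001]
contact_force: [2.4, 0.1, -2.1]
opening: 0.0107
grip_force: 72.5
```

>>> {"api": "servo_tool", "payload": {"increments": [[[0.5,0,0,0,0],[0.5,0,0,0,0],[0.5,0,0,0,0]]]}}

```text
t: 25.0
tool_pos: [0.4367, -0.0819, 0.1748]
tool_rot: [-2.028, -2.396, 0.002]
contact_force: [0.2, 0.2, -1.6]
opening: 0.0108
grip_force: 72.5
```

```bash
python3 -c "
from h import *
tilt('h2'); place(2); place(2,heavy=-1)"
```

```text
210 285 353 68 | 220 283 355 72 | 230 283 356 73 | 240 283 356 73 | 250 283 356 73 | 260 282 356 74 | 270 282 357 75 | 280 282 357 75 | 290 282 357 75 | 
open 0.01049813617125585 F [-0.1 -0.1 -1.2]
turn -82.4 shift [-0.76 20.11 -0.64] target [ 0.636  -0.0561  0.18  ] tcp [ 0.4365 -0.0819  0.1743] q6 -0.52 open 0.0105
turn 97.6 shift [-0.76 20.11 -0.64] target [ 0.636  -0.0561  0.18  ] tcp [ 0.4365 -0.0819  0.1743] q6 -0.52 open 0.0105
```

>>> {"api": "servo_tool", "payload": {"increments": [[[0.5,-0.1,3,-0.6,-8.2],[0.5,-0.3,7,-0.6,-16.4],[0.5,-0.5,11.5,-0.6,-24.6],[0.5,-0.7,16,-0.6,-33],[0.5,-0.8,20.1,-0.6,-41.2]]]}}

```text
t: 25.55
tool_pos: [0.638, -0.0564, 0.1794]
tool_rot: [-1.046, -2.958, 0.001]
contact_force: [0.4, -0.4, -1.8]
opening: 0.0103
grip_force: 72.5
```

>>> {"api": "servo_tool", "payload": {"increments": [[[0.5,0,0,0,-8.2],[0.5,0,0,0,-16.4],[0.5,0,0,0,-24.6],[0.5,0,0,1,-33],[0.5,0,0,2.5,-41.2]]]}}

```text
t: 26.05
tool_pos: [0.6369, -0.0568, 0.1556]
tool_rot: [0.062, -3.139, -0.001]
contact_force: [0.6, 0.6, -1.6]
opening: 0.0105
grip_force: 72.5
```

>>> {"api": "servo_tool", "payload": {"increments": [[[0.5,0,0,0,0],[0.5,0,0,0,0]]]}}

```text
t: 26.25
tool_pos: [0.6362, -0.0567, 0.1553]
tool_rot: [0.048, -3.137, -0.001]
contact_force: [-0.0, 0.7, -1.3]
opening: 0.0106
grip_force: 72.6
```

```bash
cat >> h.py <<'E'
def lat(n,name):
    i,K,Rc,c=cam("wrist"); save(name,i)
    for k in (n,n-1):
        if k<1: continue
        u=proj([[*dock(-.05,.145-.058*k+s*.0195),.037] for s in(-1,1)],K,Rc,c)
        r=int(u[0,1]); g=cv2.cvtColor(i[r-1:r+2],cv2.COLOR_RGB2LAB)[:,:,0].mean(0); lo,hi=int(u.min())-12,int(u.max())+14
        b=np.where(g[lo:hi]>150)[0]+lo; print("tray",k,"row",r,"pred",u[:,0].mean().round(1),"seen",b.min(),b.max(),(b.min()+b.max())/2)
    place(n,z=.092)
E
python3 -c "
from h import *
lat(2,'p2')"
```

```text
tray 2 row 173 pred 321.6 seen 241 360 300.5
tray 1 row 173 pred 419.5 seen 241 455 348.0
turn -0.1 shift [0.07 0.08 6.45] target [ 0.636  -0.0561  0.092 ] tcp [ 0.6369 -0.0569  0.1565] q6 -1.81 open 0.0106
```

>>> {"api": "servo_tool", "payload": {"increments": [[[0.5,0,0.2,1.5,0],[0.5,0,0.2,3,0],[0.5,0,0.2,4.2,0],[0.5,0,0.2,5.4,0],[0.5,0,0.2,6.2,0]]]}}

```text
t: 26.8
tool_pos: [0.6365, -0.0548, 0.0933]
tool_rot: [0.052, -3.139, -0.001]
contact_force: [0.3, -0.5, -1.2]
opening: 0.0104
grip_force: 72.6
```

>>> {"api": "servo_tool", "payload": {"increments": [[[0.5,0,0,0.2,0],[0.5,0,0,0.4,0],[0.5,0,0,0.6,0],[0.5,0,0,0.6,0]]]}}

```text
t: 27.2
tool_pos: [0.6375, -0.0551, 0.0897]
tool_rot: [-0.053, 3.14, -0.0]
contact_force: [-0.5, 0.3, -1.8]
opening: 0.0104
grip_force: 72.6
```

```bash
sed -i 's/u.min()/u[:,0].min()/;s/u.max()/u[:,0].max()/' h.py; sed -i 's/int(u.min())/int(u[:,0].min())/g;s/int(u.max())/int(u[:,0].max())/g' h.py
cat >> h.py <<'E'
def gaps(name):
    i,K,Rc,c=cam("wrist"); save(name,i); L=cv2.cvtColor(i,cv2.COLOR_RGB2LAB)[:,:,0]
    for r in(205,240): print(r,L[r-1:r+2,270:290].mean(0).astype(int).tolist(),"...",L[r-1:r+2,350:376].mean(0).astype(int).tolist())
    print(np.round(ctrl.get_obs()["contact_force"],1),np.round(ctrl.get_obs()["tool_pos"],4))
E
python3 -c "
from h import *
gaps('p2b')"
```

```text
205 [76, 75, 77, 93, 125, 143, 139, 121, 116, 104, 97, 121, 150, 164, 171, 179, 186, 193, 199, 202] ... [210, 209, 206, 201, 198, 195, 190, 172, 143, 120, 99, 123, 166, 189, 201, 207, 204, 172, 143, 150, 129, 77, 72, 75, 76, 75]
240 [78, 77, 77, 76, 97, 116, 119, 121, 121, 115, 103, 120, 151, 166, 173, 179, 186, 195, 200, 204] ... [213, 211, 206, 203, 200, 196, 192, 179, 151, 124, 103, 119, 162, 187, 200, 207, 204, 175, 140, 146, 149, 152, 128, 78, 73, 76]
[-0.3 -0.8 -1.7] [ 0.6375 -0.0551  0.0897]
```

>>> {"api": "servo_tool", "payload": {"increments": [[[0.5,0,0,0.3,0],[0.5,0,0,0.4,0],[0.5,0,0,0.4,0],[3,0,0,0.4,0],[3,0,0,0.4,0]]]}}

```text
t: 27.75
tool_pos: [0.6372, -0.055, 0.0852]
tool_rot: [-0.053, 3.141, -0.0]
contact_force: [0.8, -0.6, 0.5]
opening: 0.0301
grip_force: 0.0
```

>>> {"api": "servo_tool", "payload": {"increments": [[[3,0,0,0,0],[3,0,0,0,0],[3,0,0,-3,0],[3,0,0,-6,0],[3,0,0,-9.5,0]]]}}

```text
t: 28.25
tool_pos: [0.6363, -0.0548, 0.1798]
tool_rot: [0.052, -3.138, -0.001]
contact_force: [0.8, -0.4, -0.1]
opening: 0.0303
grip_force: 0.0
```

>>> {"api": "servo_tool", "payload": {"increments": [[[3,3.5,2.2,0,8.5],[3,7.5,4.7,0,17],[3,11.5,7.2,1,25.5],[3,15.5,9.8,2,34],[5,19.1,12.1,2.5,42.5]]]}}

```text
t: 28.75
tool_pos: [0.4398, 0.0604, 0.1539]
tool_rot: [-1.098, -2.941, 0.001]
contact_force: [-0.7, 0.7, 0.9]
opening: 0.0432
grip_force: 0.0
```

>>> {"api": "servo_tool", "payload": {"increments": [[[5,0,0,0,8.5],[5,0,0,0,17],[5,0,0,0,25.5],[5,0,0,0,34],[5,0,0,0,42.5]]]}}

```text
t: 29.25
tool_pos: [0.4421, 0.0596, 0.1552]
tool_rot: [2.09, 2.345, -0.0]
contact_force: [0.1, -0.0, 0.8]
opening: 0.0499
grip_force: 0.0
```

>>> {"api": "servo_tool", "payload": {"increments": [[[5,0,0,0,0],[5,0,0,0,0]]]}}

```text
t: 29.45
tool_pos: [0.4422, 0.0596, 0.1552]
tool_rot: [-2.08, -2.355, 0.0]
contact_force: [-0.7, -1.2, -0.2]
opening: 0.05
grip_force: 0.0
```

```bash
python3 -c "
from h import *
findcart('c1',(.442,.06))"
```

```text
guess px [317. 245.] val/sat there [173   9 108]
area 6891.0 px [318. 238.] size [0.033 0.097] ctr [0.4431 0.0609] yaw 1.732
shift [0.13 0.1  9.92] turn [np.float64(-2.2), np.float64(177.8)] tcp [0.4422 0.0595 0.1552] q6 -0.16 t 29.5
```

>>> {"api": "servo_tool", "payload": {"increments": [[[5,0.1,0.1,0,-2.2],[5,0.1,0.1,3,-2.2],[5,0.1,0.1,6,-2.2],[5,0.1,0.1,9,-2.2],[5,0.1,0.1,9.9,-2.2]]]}}

```text
t: 30.0
tool_pos: [0.4405, 0.0607, 0.053]
tool_rot: [-2.033, -2.389, 0.006]
contact_force: [-0.7, 0.2, 1.0]
opening: 0.0502
grip_force: 0.0
```

>>> {"api": "servo_tool", "payload": {"increments": [[[5,0,0,0,0],[0.5,0,0,0,0],[0.5,0,0,0,0],[0.5,0,0,0,0],[0.5,0,0,0,0]]], "newtons": 70}}

```text
t: 30.5
tool_pos: [0.444, 0.0606, 0.0574]
tool_rot: [2.036, 2.39, 0.002]
contact_force: [-0.8, -0.8, 3.2]
opening: 0.0102
grip_force: 73.3
```

>>> {"api": "servo_tool", "payload": {"increments": [[[0.5,0,0,0,0],[0.5,0,0,-1,0],[0.5,0,0,-4,0],[0.5,0,0,-8,0],[0.5,0,0,-12,0]]]}}

```text
t: 31.0
tool_pos: [0.4421, 0.0608, 0.1772]
tool_rot: [-2.037, -2.39, 0.002]
contact_force: [0.3, -0.4, -1.1]
opening: 0.0107
grip_force: 72.5
```

>>> {"api": "servo_tool", "payload": {"increments": [[[0.5,0,0,0,0],[0.5,0,0,0,0],[0.5,0,0,0,0]]]}}

```text
t: 31.3
tool_pos: [0.442, 0.0607, 0.1747]
tool_rot: [-2.036, -2.389, 0.003]
contact_force: [-0.5, 0.7, -1.3]
opening: 0.0104
grip_force: 72.6
```

```bash
python3 -c "
from h import *
tilt('h1'); place(1); place(1,heavy=-1)"
```

```text
210 284 355 71 | 220 282 356 74 | 230 282 356 74 | 240 282 355 73 | 250 282 357 75 | 260 282 357 75 | 270 282 357 75 | 280 282 357 75 | 290 281 357 76 | 
open 0.011017341537209093 F [ 0.9  0.4 -2.5]
turn -82.8 shift [-8.86 18.06 -0.65] target [0.6341 0.0019 0.18  ] tcp [0.4418 0.0607 0.1742] q6 -0.19 open 0.011
turn 97.2 shift [-8.86 18.06 -0.65] target [0.6341 0.0019 0.18  ] tcp [0.4418 0.0607 0.1742] q6 -0.19 open 0.011
```

Run:
```python
from h import *
i,K,Rc,c=cam("scene"); t=tool()[0]
p=proj(t-[0,0,.05],K,Rc,c)[0].astype(int); q=proj([.64,-.11,.04],K,Rc,c)[0].astype(int)
f=lambda p:cv2.resize(i[p[1]-65:p[1]+65,p[0]-65:p[0]+65],(400,400),interpolation=cv2.INTER_CUBIC)
w=cv2.imread("pics/h1.png")[:,:,::-1]
save("m1",np.vstack([np.hstack([f(p),f(q)]),]))
```

```text
(no output)
```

View pics/m1.png

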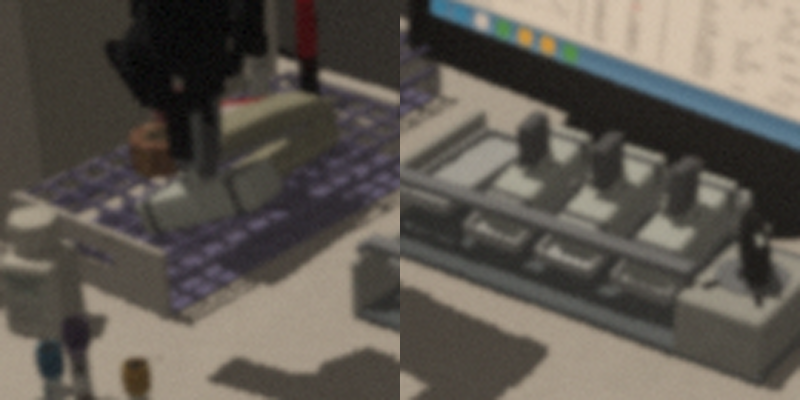

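>>> {"api": "servo_tool", "payload": {"increments": [[[0.5,-1.3,2.7,-0.6,-8.2],[0.5,-3,6.3,-0.6,-16.4],[0.5,-5,10.3,-0.6,-24.6],[0.5,-7,14.3,-0.6,-33],[0.5,-8.9,18.1,-0.6,-41.4]]]}}

```text
t: 31.9
tool_pos: [0.6368, 0.0009, 0.1799]
tool_rot: [-1.051, -2.957, 0.001]
contact_force: [1.4, -0.1, -0.3]
opening: 0.0107
grip_force: 72.5
```

>>> {"api": "servo_tool", "payload": {"increments": [[[0.5,0,0,0,-8.2],[0.5,0,0,0,-16.4],[0.5,0,0,0,-24.6],[0.5,0,0,1,-33],[0.5,0,0,2.5,-41.4]]]}}

```text
t: 32.4
tool_pos: [0.6359, 0.0015, 0.1562]
tool_rot: [0.062, -3.14, -0.0]
contact_force: [-0.1, 0.6, -1.6]
opening: 0.0103
grip_force: 72.5
```

>>> {"api": "servo_tool", "payload": {"increments": [[[0.5,0,0,0,0],[0.5,0,0,0,0]]]}}

```text
t: 32.6
tool_pos: [0.6351, 0.0016, 0.1556]
tool_rot: [0.048, -3.138, -0.001]
contact_force: [0.2, -0.5, -0.8]
opening: 0.0103
grip_force: 72.5
```

```bash
python3 -c "
from h import *
lat(1,'p1')"
```

```text
tray 1 row 171 pred 321.1 seen 286 358 322.0
turn -0.1 shift [0.15 0.04 6.47] target [0.6341 0.0019 0.092 ] tcp [0.6357 0.0015 0.1567] q6 -1.72 open 0.0106
```

>>> {"api": "servo_tool", "payload": {"increments": [[[0.5,0.1,0.1,1.5,0],[0.5,0.1,0.1,3,0],[0.5,0.1,0.1,4.2,0],[0.5,0.1,0.1,5.4,0],[0.5,0.1,0.1,6.2,0]]]}}

```text
t: 33.15
tool_pos: [0.6342, 0.0025, 0.0933]
tool_rot: [0.052, -3.139, -0.0]
contact_force: [-0.5, 0.5, -0.3]
opening: 0.0106
grip_force: 72.6
```

>>> {"api": "servo_tool", "payload": {"increments": [[[0.5,0,0,0.2,0],[0.5,0,0,0.4,0],[0.5,0,0,0.6,0],[0.5,0,0,0.6,0]]]}}

```text
t: 33.55
tool_pos: [0.6353, 0.0024, 0.0897]
tool_rot: [-0.053, 3.14, -0.0]
contact_force: [-0.7, -0.4, -1.5]
opening: 0.0102
grip_force: 72.6
```

```bash
python3 -c "
from h import *
gaps('p1b')"
```

```text
205 [73, 71, 73, 71, 82, 100, 110, 114, 114, 110, 96, 95, 122, 143, 155, 162, 168, 175, 182, 183] ... [172, 168, 168, 177, 183, 174, 155, 164, 186, 165, 114, 89, 113, 154, 179, 191, 199, 198, 163, 78, 67, 69, 72, 74, 82, 86]
240 [72, 72, 72, 73, 70, 87, 108, 110, 112, 111, 105, 118, 143, 157, 164, 171, 178, 185, 192, 195] ... [204, 201, 198, 194, 190, 187, 184, 169, 139, 119, 113, 99, 111, 150, 178, 191, 199, 198, 163, 80, 67, 71, 76, 82, 83, 84]
[ 1.1  1.2 -1.8] [0.6353 0.0024 0.0898]
```

>>> {"api": "servo_tool", "payload": {"increments": [[[0.5,0,0,0.3,0],[0.5,0,0,0.4,0],[0.5,0,0,0.4,0],[3,0,0,0.4,0],[3,0,0,0.4,0]]]}}

```text
t: 34.1
tool_pos: [0.6351, 0.0024, 0.0855]
tool_rot: [-0.053, 3.141, -0.0]
contact_force: [-1.2, -0.1, 0.1]
opening: 0.0297
grip_force: 0.0
```

>>> {"api": "servo_tool", "payload": {"increments": [[[3,0,0,0,0],[3,0,0,0,0],[3,0,0,-3,0],[3,0,0,-6,0],[3,0,0,-9.5,0]]]}}

```text
t: 34.6
tool_pos: [0.634, 0.0025, 0.1799]
tool_rot: [0.052, -3.138, -0.001]
contact_force: [0.7, 0.6, -0.0]
opening: 0.0298
grip_force: 0.0
```

>>> {"api": "servo_tool", "payload": {"increments": [[[3,0,0,0,0],[3,0.6,-4,0,0],[3,1.3,-8,0,0],[3,1.9,-12,0,0],[3,2.5,-16,0,0]]]}}

```text
t: 35.1
tool_pos: [0.6146, -0.1595, 0.1793]
tool_rot: [0.053, -3.14, -0.001]
contact_force: [0.1, -0.3, -0.2]
opening: 0.0302
grip_force: 0.0
```

>>> {"api": "servo_tool", "payload": {"increments": [[[6,0.6,-4,0,-7],[6,1.4,-8.5,0,-14],[6,1.4,-8.5,0,-21],[6,1.4,-8.5,0,-28],[6,1.4,-8.5,0,-34.4]]]}}

```text
t: 35.6
tool_pos: [0.6036, -0.2442, 0.1791]
tool_rot: [0.984, -2.982, -0.002]
contact_force: [0.7, 0.3, -0.4]
opening: 0.0599
grip_force: 0.0
```

>>> {"api": "servo_tool", "payload": {"increments": [[[6,0,0,0,0],[6,0,0,0,0],[6,0,0,0,0]]]}}

```text
t: 35.9
tool_pos: [0.6041, -0.2435, 0.1799]
tool_rot: [0.977, -2.985, -0.001]
contact_force: [-0.2, -1.0, 0.2]
opening: 0.06
grip_force: 0.0
```

Run:
```python
from h import *
i,K,Rc,c=cam("wrist"); save("k2",i); plan([.604,-.2425,.0715],YD+.6+np.pi/2)
g=proj([.604,-.2425,.08],K,Rc,c)[0]; print(g)
m=(cv2.cvtColor(i,cv2.COLOR_RGB2GRAY)<45).astype(np.uint8)
x0,y0=(g-[70,80]).astype(int); n,l,s,ct=cv2.connectedComponentsWithStats(m[y0:y0+150,x0:x0+140])
for k in range(1,n):
    if s[k,4]>300: print(s[k],ct[k]+[x0,y0])
```

```text
shift [-0.05  0.09 10.85] turn [np.float64(-0.0), np.float64(-0.0)] tcp [ 0.6041 -0.2435  0.18  ] q6 -2.7 t 35.95
[324.23608014 259.87364305]
[  50   42   26   80 1437] [316.75365344 260.52261656]
```

>>> {"api": "servo_tool", "payload": {"increments": [[[6,0,-0.15,3,0],[6,0,-0.15,6,0],[6,0,-0.15,9,0],[6,0,-0.15,10.7,0],[6,0,-0.15,10.7,0]]]}}

```text
t: 36.45
tool_pos: [0.6051, -0.2447, 0.0727]
tool_rot: [0.978, -2.985, -0.002]
contact_force: [0.8, -0.6, 0.6]
opening: 0.0597
grip_force: 0.0
```

>>> {"api": "servo_tool", "payload": {"increments": [[[0.5,0,0,0,0],[0.5,0,0,0,0],[0.5,0,0,0,0],[0.5,0,0,0,0],[0.5,0,0,0,0]]], "newtons": 60}}

```text
t: 36.95
tool_pos: [0.6052, -0.2449, 0.074]
tool_rot: [-0.979, 2.985, 0.0]
contact_force: [-2.0, 2.1, 4.4]
opening: 0.0128
grip_force: 60.6
```

>>> {"api": "servo_tool", "payload": {"increments": [[[0.5,0,0,-0.4,0],[0.5,0,0,-0.8,0],[0.5,0,0,-1.2,0],[0.5,0,0,-1.2,0],[0.5,0,0,-1.2,0]]]}}

```text
t: 37.45
tool_pos: [0.605, -0.2448, 0.0845]
tool_rot: [-0.979, 2.985, 0.0]
contact_force: [4.8, -1.3, -9.6]
opening: 0.0128
grip_force: 59.0
```

>>> {"api": "servo_tool", "payload": {"increments": [[[0.5,0,0,0,5],[0.5,0,0,0,10],[0.5,0,0,0,16],[0.5,0,0,0,22],[0.5,0,0,0,28]]]}}

```text
t: 37.95
tool_pos: [0.6042, -0.243, 0.0837]
tool_rot: [0.221, -3.132, -0.007]
contact_force: [2.8, 5.0, -8.9]
opening: 0.0126
grip_force: 59.1
```

>>> {"api": "servo_tool", "payload": {"increments": [[[0.5,0,0,0,5],[0.5,0,0,0,10],[0.5,0,0,0,15],[0.5,0,0,0,20],[0.5,0,0,0,25]]]}}

```text
t: 38.45
tool_pos: [0.6043, -0.2412, 0.0833]
tool_rot: [-0.46, -3.104, -0.012]
contact_force: [5.3, 9.4, -9.9]
opening: 0.013
grip_force: 59.2
```

>>> {"api": "servo_tool", "payload": {"increments": [[[0.5,0,0,0,5],[0.5,0,0,0,10],[0.5,0,0,0,16],[0.5,0,0,0,16],[0.5,0,0,0,16]]]}}

```text
t: 38.95
tool_pos: [0.6048, -0.2401, 0.0832]
tool_rot: [-0.882, -3.011, -0.014]
contact_force: [6.2, 11.0, -8.8]
opening: 0.0129
grip_force: 59.3
```

```bash
python3 -c "
from h import *
o=tool()[2]; print(o['wrist_torque'],o['contact_force']); plan([.603,-.241,.07],YD-.6+np.pi/2)"
```

```text
[ 1.87383863 -1.03630152  0.06574547] [ 6.16203193 10.96727224 -8.82497396]
shift [ 0.09 -0.18  1.32] turn [np.float64(-0.2), np.float64(179.8)] tcp [ 0.6048 -0.2401  0.0832] q6 -1.5 t 38.95
```

>>> {"api": "servo_tool", "payload": {"increments": [[[0.5,0,0.1,0.3,0],[0.5,0,0.1,0.6,0],[0.5,0,0.1,0.9,0],[0.5,0,0.1,1.1,0],[0.5,0,0.1,1.1,0]]]}}

```text
t: 39.45
tool_pos: [0.6049, -0.24, 0.074]
tool_rot: [-0.881, -3.009, -0.011]
contact_force: [0.8, 11.4, 0.5]
opening: 0.0133
grip_force: 60.6
```

>>> {"api": "servo_tool", "payload": {"increments": [[[0.5,0,0,0.1,0],[2.5,0,0,0.1,0],[6,0,0,0,0],[6,0,0,0,0],[6,0,0,0,0]]]}}

```text
t: 39.95
tool_pos: [0.6058, -0.2446, 0.075]
tool_rot: [0.884, 3.014, -0.001]
contact_force: [-0.6, 0.1, -0.2]
opening: 0.0599
grip_force: 0.0
```

>>> {"api": "servo_tool", "payload": {"increments": [[[6,0,0,0,0],[6,0,0,-2,0],[6,0,0,-5,0],[6,0,0,-8.5,0],[6,0,0,-12,0]]]}}

```text
t: 40.45
tool_pos: [0.6052, -0.2441, 0.1951]
tool_rot: [-0.884, -3.014, -0.0]
contact_force: [0.5, -0.4, -0.4]
opening: 0.0602
grip_force: 0.0
```

>>> {"api": "servo_tool", "payload": {"increments": [[[6,4,0,0,0],[6,8,0,0,0],[6,12,0,0,0],[6,12,0,0,0],[6,12,0,0,0]]]}}

```text
t: 40.95
tool_pos: [0.5042, -0.1791, 0.1944]
tool_rot: [0.884, 3.014, -0.0]
contact_force: [0.7, -0.5, -0.2]
opening: 0.0601
grip_force: 0.0
```

Run:
```python
from h import *
i=cam("wrist")[0]; j,K,Rc,c=cam("scene"); save("w9",i)
q=proj([.62,-.14,.04],K,Rc,c)[0].astype(int)
save("m2",np.hstack([cv2.resize(i,(400,300)),cv2.resize(j[q[1]-55:q[1]+55,q[0]-73:q[0]+73],(400,300),interpolation=cv2.INTER_CUBIC)]))
```

```text
(no output)
```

View pics/m2.png

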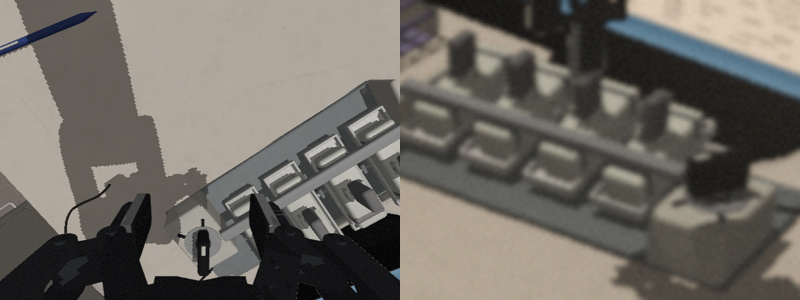

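```bash
python3 -c "
from h import *
print(ctrl.finish_job())"
```

```text
the job is handed in; nothing more can be done
None
```

I opened the dock, laid all four cartridges in their own trays with the heavy end at the rail, and turned the knob back to the shut notch; in the last picture the rail covers all four lowered ends. I judged that the knob had snapped down from the gripper height and force, not from a separate check. The bottle, mouse and pen were never touched, and the job is handed in at about 41 s.

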